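Load a square bar under the sprung arm of a cut-off jig

ROBOT

A 6-joint arm with a two-finger parallel gripper is mounted at the origin on a cart in front of the work surface, level with it; the furniture and walls round the work are solid. World frame = base frame: x ahead of the robot, y to its left, z up, the work surface at z = 0. Lengths are in m, angles in rad, forces in N, time in s.
With the tool pointing down it reaches from about 0.35 to 0.975 m from the base axis. Payload 4.9 kg.
Tool frame: the origin (TCP) lies midway between the tips of the shut fingers; the grasp point (between the pads) lies 19 mm behind it; z points along the fingers, y is the direction in which the jaws open and shut (so a half turn about z gives the same grasp; the last joint's range is limited). The gripper opens to 85 mm and grips with 20 to 120 N. Pads are 22 mm wide; open, the fingers measure 114 mm over their backs; the gripper's body (76 mm by 85 mm) begins 54 mm behind the grasp point. The pads swing forward as they close: fully open they stand 13 mm farther back than shut.
Start: joints at [1.033, 0.053, 1.613, -0, 1.476, -0.119], TCP at [0.254, 0.571, 0.204] pointing down, gripper open.
Joint ranges: [-3.01, 3.01], [-1.01, 2.22], [0.06, 2.58], [-1.02, 4.17], [0.09, 2.62], [-3.14, 3.14]. Speed limits (rad/s): [2.57, 2.57, 3.14, 3.14, 3.14, 3.14].

INTERFACE

Orientations are given as a unit quaternion [w, x, y, z].
In Python, from plant import state, grab_frame, camera_params, job_done, boxes_of gives the robot as it stands.
- The arm moves only by the tool step_arm, never from a script. Its argument "steps" is a list of rows, each a list of 4 numbers: the shift along the tool's x, y, z in mm, then the turn about the tool's z in degrees. A call has 1 to 8 rows; each row shifts and turns the pose as measured when the row begins, along the tool's axes as they then stand; what a row does not reach is not made up. A row lasts 1/10 s, in which the tool goes at most 50 mm and 8.59 degrees, less where a joint would pass 70% of its speed; a pose out of reach is approached as far as the arm can. A call is refused whole if a number of a shift passes 50 or a number of a turn 8.59, either way. A call with a gripper value outside its range is refused whole. "claw" is the opening in per cent of the stroke, from 0 (shut) to 100 (fully open), set as the call begins (left out, the last holds). The fingers move at their own pace and stop on an object; the grip force is fixed at half the most. Time passes only in rows, so rows that do not move let the fingers close. It gives the time, the measured TCP pose, the force and the opening at its end, in the units of the state.
- state(): the state, without advancing time (a new reading comes with each control period).
- grab_frame(name): name is "side" or "top" or "wrist"; returns (picture, depth): 420x560x3 uint8, red, green, blue; 420x560 float32, m along the optical axis (not along the pixel's ray), 0 where there is no reading.
- camera_params(name): a dict with "mtx" (3x3 intrinsics, pixels), "extrinsics" (4x4, takes a point from camera to world coordinates); the wrist camera has in their place "T_tool_cam" (4x4, takes a point from camera to tool coordinates, whose origin is the TCP and whose axes are the flange's). Camera axes: x right, y down, z forward; pixel columns grow to the right and rows downward; lengths in m; the calibration is good to about 2 mm. A picture is of the moment at which its call begins: read the wrist's pose just before it. camera_params takes no time and is no camera call.
- job_done(): hands the job in, once; it reports no verdict.
Trained networks look in the newest picture that a camera, given by its name, has taken for a name from the list of things; names that differ only in an ending like _2 or _b are one class to them, and where a whole thing is asked for, a point or a joint stands for the part that bears it (a point fixed in the world has none). Each returns a list of dicts, best first, with "p" (0 to 1); they miss things now and then, are a little off and sometimes report something else, mostly with a low value. They report only what shows in the picture. A call takes as long as a camera call. They do not tell look-alikes from the thing itself.
- boxes_of(camera, label): "box" ([left, top, width, height] in pixels, round what is visible of it).
The state is a dict: "time": time; "joint_pos": joint angles; "joint_vel": joint speeds; "joint_efforts": joint torques, N m; "tool_pos": TCP position; "tool_rot": TCP orientation; "contact_force": force on the tool from outside, world axes, zero at the start; "ft_torque": the same for the moment, N m; "gripper_width": opening from 0.0 (shut) to 1.0 (fully open).
Only numpy, scipy, OpenCV 4.12 (cv2) and the standard library are available. Lean on these libraries where they do the work, as an engineer would, in place of code of your own. Each camera call takes 0.05 s, during which the arm holds its last target. There are 200 camera calls.

TASK

Load the square brass bar into the cut-off jig for sawing: push the jig's lever back until the sprung hold-down arm stays up by itself, slip the bar along the channel until its end is home against the stop, then bring the lever forward so that the arm snaps down and bears on the bar. In the stock block the bar can be gripped only by its two ends, in the jig only across its width at the end that sticks out, so expect to put it down in between and take it again. Leave the other two bars in the block and do not disturb the other things on the bench.

Things in the scene. Friction and masses are not known exactly. Their poses are not given: they have to be found in the camera images.
- jig: Cut-off jig, grey cast foot screwed to the bench (fixed). Origin on the bench below the arm's hinge; x runs along the channel from its open mouth (towards the robot) back to the stop, z up. Foot x -60 to +44 mm, y +-31 mm, 8 mm thick. Two yoke cheeks (x -10 to +12, outsides y +-19 mm, 49 mm high) carry the hinge 38 mm above the bench; a coil spring stands left of them, out to y = 29 mm.
- jig_stop (a point): Foot of the stop face, in the middle of the channel bed, 16 mm in front of the hinge and 16 mm above the bench. The stop is 12 mm high; a bar that is home touches it and then sticks 20 mm out over the front edge, in free air 16 mm above the bench.
- jig_mouth (a point): Middle of the front edge of the channel bed, 44 mm in front of the stop, given at the height of the bed (16 mm above the bench); the last 4 mm of the bed slope down to this edge by 3 mm. The side rails, 6 mm high, start 8 mm behind this edge 21 mm apart, narrow over 6 mm and are then 16.4 mm apart up to the stop.
- holddown (a joint): Angle (rad) of arm and lever, one rigid piece, about the hinge along the jig's y. 0 = down, empty; about 0.20 = down on a bar; 1.45 = fully back. An over-centre spring presses the arm down below 0.65 (lever upright) and above it throws the lever fully back and keeps it there; pushing it over takes 5 to 6 N at the knob. Fully back, the arm's nose is 15 mm in front of the hinge and 75 mm up.
- lever_knob (a point): Centre of the black ball knob (21 mm across) at the top of the straight 8 mm thick lever, 78 mm from the hinge. At joint 0 it is 47 mm in front of the hinge and 100 mm above the bench; at 1.45 it is 56 mm behind the hinge and 92 mm above the bench. Push the lever back from in front to lift the arm, forward from behind to let it down.
- stock_block: Wooden stock block fixed to the bench, 54 x 86 x 26 mm, origin under its centre. Three grooves along its x at y = -26, 0 and +26 mm, 17 mm wide, floor 12 mm above the bench, open at both ends. One bar lies in each, its top flush with the wood and each end 5 mm out of the block.
- square_bar: The bar to load: square brass bar, 64 mm long (along its x), 14 x 14 mm, 0.11 kg. Origin in the middle of its underside as it starts. Which groove it lies in varies.
- square_bar_mid (a point): Centre of the square bar.
- round_bar: Round brass bar, 64 mm long, 14 mm diameter, in another groove; leave it.
- hex_bar: Six-sided brass bar, 64 mm long, 14 mm across flats, in another groove; leave it.
- tweezers: Steel tweezers lying on the bench, 16 x 124 x 8 mm, origin under the middle, long along y; leave them.
- brush: Wooden brass-wire brush lying on the bench near the robot, 13 x 200 x 24 mm, long along y, origin under the middle; leave it.
- slide_caliper: Steel caliper lying on the bench, 54 x 170 x 5 mm, long along y, origin under the middle; leave it.
- nose (a point): Centre of the arm's brass nose, a cylinder of 11 mm diameter lying 14 mm wide across the free end of the arm, 40 mm from the hinge: its underside bears on top of the bar.
Not all that is in view belongs to the job. Leave any green or red look-alike of the square_bar alone.

How it is judged:
By the outcome, as a careful person would: the job done as asked, in the order asked, and still so for the second after the job is handed in, with the robot touching nothing.
It also fails if it takes over 72 s, if anything falls off the work surface, if the arm or the gripper's body presses on something with over 40 N, if the wrist force passes 120 N, or if a joint passes its speed limit or range.

## Working session

There is one attempt and no reset: what is moved stays moved. The work goes in short steps, Python scripts to look and compute and a tool call to move; the robot and the scene stay as the last step left them, time stands still between calls to the robot, and variables do not carry over. Pictures are saved under pics/ and viewed, about 8 in all and at most 12, crops included, and the job is handed in when it is done.

Besides the shell and the picture viewer there is one more tool, called after ">>>" by a JSON object that holds its "name" and its "arguments". step_arm: Moves the arm, as the interface text tells. Its arguments: {"type":"object","properties":{"steps":{"type":"array"},"claw":{"type":"number"}},"required":["steps"]}

```bash
ls; mkdir -p pics; cat > h.py <<'E'
import numpy as np, cv2
from plant import *
from scipy.spatial.transform import Rotation as R
def T_cam(n):
    p=camera_params(n)
    if n!='wrist': return np.array(p['mtx']),np.array(p['extrinsics'])
    s=state();T=np.eye(4);q=s['tool_rot'];T[:3,:3]=R.from_quat([q[1],q[2],q[3],q[0]]).as_matrix();T[:3,3]=s['tool_pos']
    return np.array(p['mtx']),T@np.array(p['T_tool_cam'])
def cloud(n):
    K,T=T_cam(n);im,d=grab_frame(n)
    v,u=np.mgrid[:420,:560]
    P=np.stack([(u-K[0,2])/K[0,0]*d,(v-K[1,2])/K[1,1]*d,d],-1)@T[:3,:3].T+T[:3,3]
    P[d<=0]=np.nan
    return im,d,P
def save(n,im): cv2.imwrite('pics/'+n+'.png',im[...,::-1])
E
python3 - <<'E'
from h import *
ims=[]
for n in ['top','side']:
    im,d,P=cloud(n);np.savez(n,im=im,P=P);ims.append(im)
    for l in ['jig','lever_knob','nose','stock_block','square_bar','round_bar','hex_bar','tweezers','brush','slide_caliper']:
        for r in boxes_of(n,l)[:3]:
            b=r['box'];c=P[int(b[1]+b[3]/2),int(b[0]+b[2]/2)]
            print(n,l,round(r['p'],2),np.round(b),np.round(c,3))
    save(n,im)
print(state(),T_cam('top')[1],T_cam('side')[1],T_cam('top')[0])
E
```

```text
pics
top jig 0.84 [307. 180.  41.  48.] [ 0.499 -0.173  0.055]
top jig 0.41 [116. 186.  30.  18.] [0.527 0.253 0.029]
top lever_knob 0.43 [348. 184.  73.  42.] [ 0.496 -0.307  0.003]
top stock_block 0.78 [114. 172.  36.  42.] [0.53  0.254 0.023]
top square_bar 0.75 [161. 215.  31.   9.] [0.471 0.155 0.016]
top square_bar 0.7 [128. 237.  16.  31.] [0.399 0.247 0.013]
top square_bar 0.69 [113. 189.  31.  14.] [0.525 0.26  0.024]
top round_bar 0.72 [112. 179.  34.  12.] [0.547 0.26  0.024]
top hex_bar 0.63 [122. 197.  25.  17.] [0.503 0.244 0.029]
top tweezers 0.52 [240. 114.  -1.   2.] [0.702 0.014 0.006]
top brush 0.74 [203. 261.  88.   8.] [0.368 0.004 0.009]
top brush 0.63 [309. 178.  36.  50.] [ 0.501 -0.173  0.052]
top slide_caliper 0.82 [346. 185.  74.  41.] [ 0.494 -0.306  0.001]
side jig 0.73 [254. 170.  39.  47.] [ 0.505 -0.168  0.045]
side lever_knob 0.65 [272. 169.  26.  32.] [ 0.471 -0.295 -0.002]
side nose 0.6 [271. 168.  26.  35.] [ 0.475 -0.289 -0.002]
side stock_block 0.74 [234. 316.  57.  44.] [0.526 0.267 0.025]
side square_bar 0.98 [313. 325.  44.  24.] [0.403 0.256 
[... 1189 characters left out ...]
, 'contact_force': array([-0.17266044,  0.02514822,  0.11823475]), 'ft_torque': array([ 0.01723193, -0.02239341, -0.01676733]), 'gripper_width': 1.002554694945275} [[-0.01836707 -0.99931679  0.03207189  0.46400458]
 [-0.9998291   0.01829014 -0.00269039 -0.04497478]
 [ 0.00210196 -0.03211582 -0.99948194  1.087514  ]
 [ 0.          0.          0.          1.        ]] [[-0.99961132 -0.0097068  -0.02613404  0.51799447]
 [ 0.01694382  0.53288599 -0.84601739  0.67707884]
 [ 0.02213858 -0.84613137 -0.5325144   0.5358447 ]
 [ 0.          0.          0.          1.        ]] [[483.82185032   0.         268.37995513]
 [  0.         483.82185032 204.73151994]
 [  0.           0.           1.        ]]
```

```bash
python3 - <<'E'
import numpy as np,cv2
a=np.load('top.npz')['im'];b=np.load('side.npz')['im']
f=lambda im,x,y,w,h,s:cv2.resize(im[y:y+h,x:x+w],(w*s,h*s),interpolation=cv2.INTER_CUBIC)
r1=np.hstack([f(a,100,160,100,75,4),f(a,290,160,100,75,4)])
r2=np.hstack([f(b,220,300,100,75,4),f(b,230,150,100,75,4)])
cv2.imwrite('pics/c1.png',np.vstack([r1,r2])[...,::-1])
cv2.imwrite('pics/full.png',np.vstack([a[80:290],b[150:360]])[...,::-1])
E
```

```text
(no output)
```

View pics/c1.png

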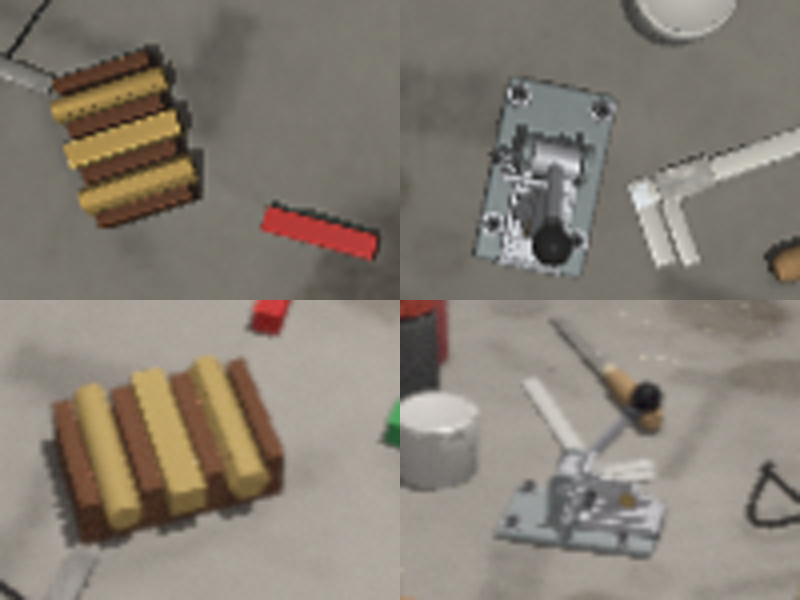

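View pics/full.png

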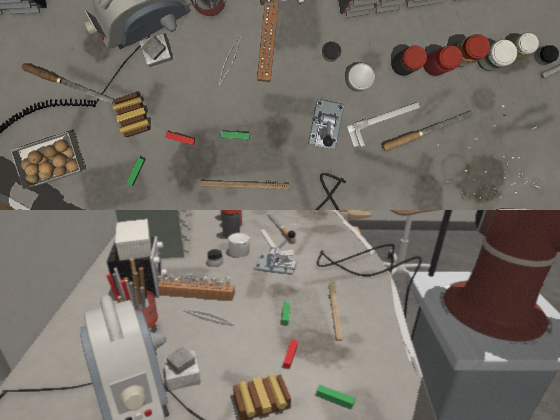

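```bash
cat >> h.py <<'E'
def rect(P,c,rad,z0,z1):
    m=(np.hypot(P[...,0]-c[0],P[...,1]-c[1])<rad)&(P[...,2]>z0)&(P[...,2]<z1)
    return cv2.minAreaRect((P[m][:,:2]*1000).astype(np.float32)),m.sum()
def plan(x,y,z,yaw=None):
    """shift in tool axes (mm), turn (deg) so tool x axis has world yaw (deg)"""
    s=state();q=s['tool_rot'];M=R.from_quat([q[1],q[2],q[3],q[0]]).as_matrix()
    cy=np.degrees(np.arctan2(M[1,0],M[0,0]))
    d=np.array([x,y,z])-s['tool_pos']
    t=0 if yaw is None else -((yaw-cy+90)%180-90)
    print('t',round(s['time'],2),'pos',np.round(s['tool_pos']*1000,1),'yaw',round(cy,2),'shift',np.round(M.T@d*1000,1),'turn',round(t,2),'tilt',np.round(M[:,2],4),'F',np.round(s['contact_force'],1),'q6',round(s['joint_pos'][5],2),'w',round(s['gripper_width'],3))
E
python3 - <<'E'
from h import *
P=np.load('top.npz')['P']
print('block',rect(P,(.527,.253),.07,.018,.04))
print('foot',rect(P,(.50,-.172),.08,.005,.06))
print('foot8',rect(P,(.50,-.172),.08,.005,.012))
print('knob',rect(P,(.46,-.185),.06,.09,.12), rect(P,(.50,-.172),.08,.08,.12))
plan(.49,.26,.2,0)
E
```

```text
block (((527.036865234375, 255.44345092773438), (86.69706726074219, 65.1918716430664), 16.507389068603516), np.int64(1043))
foot (((502.7286376953125, -172.48207092285156), (152.84503173828125, 113.36979675292969), 40.964962005615234), np.int64(1166))
foot8 (((502.7286376953125, -172.48207092285156), (152.84503173828125, 113.36979675292969), 40.964962005615234), np.int64(668))
knob (((463.4203796386719, -167.2778778076172), (18.740802764892578, 22.519697189331055), 89.0243148803711), np.int64(89)) (((467.5885925292969, -167.6437225341797), (18.275264739990234, 31.52572250366211), 85.05577850341797), np.int64(101))
t 1.1 pos [254.2 571.  204.4] yaw 156.01 shift [-341.9 -188.2    4.4] turn -23.99 tilt [-0. -0. -1.] F [-0.2  0.   0.1] q6 -0.12 w 1.003
```

>>> {"name": "step_arm", "arguments": {"steps": [[-43,-23.5,0,0],[-43,-23.5,0,0],[-43,-23.5,0,0],[-43,-23.5,0,0],[-43,-23.5,0,0],[-43,-23.5,0,0],[-43,-23.5,0,0],[-43,-23.5,0,0]], "claw": 100}}

```text
time: 1.9
tool_pos: [0.4958, 0.2568, 0.2051]
tool_rot: [0.001, 0.202, 0.979, 0.002]
contact_force: [0.7, -0.2, -0.2]
gripper_width: 0.999
```

>>> {"name": "step_arm", "arguments": {"steps": [[0,0,0,-8.1],[0,0,0,-8.1],[0,0,0,-8.1],[0,0,0,-8.1],[0,0,0,-8.1],[0,0,0,0]]}}

```text
time: 2.5
tool_pos: [0.5007, 0.2492, 0.2056]
tool_rot: [0.003, -0.157, 0.988, 0.001]
contact_force: [-0.1, -0.1, -0.6]
gripper_width: 0.999
```

```bash
python3 - <<'E'
from h import *
plan(.527,.255,.12,16.5)
print(np.round(camera_params('wrist')['T_tool_cam'],3),camera_params('wrist')['mtx'][0])
im,d,P=cloud('wrist');np.savez('w1',im=im,P=P);save('w1',im)
print(rect(P,(.527,.253),.07,.018,.04))
for l in ['square_bar','round_bar','hex_bar']:
  for r in boxes_of('wrist',l)[:3]: print(l,round(r['p'],2),np.round(r['box']))
E
```

```text
t 2.5 pos [500.7 249.2 205.6] yaw -161.94 shift [-26.3  -2.7  85.7] turn 1.56 tilt [ 0.0048  0.0024 -1.    ] F [-0.1 -0.1 -0.6] q6 -1.56 w 0.999
[[-0.001 -0.945 -0.328  0.085]
 [ 1.    -0.    -0.002 -0.   ]
 [ 0.001 -0.328  0.945 -0.168]
 [ 0.     0.     0.     1.   ]] [357.02052453   0.         278.86248459]
(((526.755126953125, 255.07086181640625), (86.24044036865234, 63.91667938232422), 17.168010711669922), np.int64(4512))
square_bar 0.91 [30. 62. 74. 38.]
square_bar 0.89 [286.  49.  51.  62.]
square_bar 0.74 [243. 192.  68.  21.]
hex_bar 0.56 [248. 170.  63.  23.]
```

View pics/w1.png

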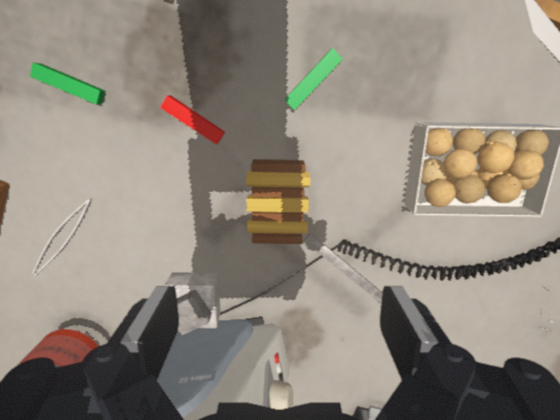

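```bash
python3 - <<'E'
from h import *
w=np.load('w1.npz');im=w['im'];P=w['P']
cv2.imwrite('pics/c2.png',cv2.resize(im[150:255,230:330],(800,800*105//100))[:600+240,:,::-1][:, :]if 0 else cv2.resize(im[152:250,230,None].repeat(1,1) if 0 else im[152:250,230:330],(600,588),interpolation=cv2.INTER_CUBIC)[...,::-1])
c=np.array([.5268,.2551]);a=np.radians(17.17);ey=np.array([np.cos(a),np.sin(a)]);ex=np.array([-ey[1],ey[0]])
q=(P[...,:2]-c)@np.stack([ex,ey]).T*1000
for y in range(-42,43,2):
    m=(abs(q[...,0])<26)&(abs(q[...,1]-y)<1)
    m2=(abs(q[...,0])<35)&(abs(q[...,0])>29)&(abs(q[...,1]-y)<1)
    g=im[m].mean(0).astype(int)
    print(y,np.round(np.nanmedian(P[m][:,2])*1000,1),g,m2.sum(),np.round(np.nanmedian(P[m2][:,2])*1000,1) if m2.any() else '')
E
```

```text
-42 17.1 [85 63 48] 57 310.3
-40 308.8 [57 47 41] 19 -2.1
-38 306.3 [51 48 46] 22 -2.2
-36 25.3 [77 61 49] 24 -1.9
-34 19.7 [111  86  50] 30 -1.8
-32 21.0 [134 109  57] 33 -1.6
-30 24.0 [137 111  58] 31 -0.1
-28 24.4 [139 113  58] 16 24.0
-26 24.3 [142 116  60] 18 23.8
-24 24.4 [140 114  59] 14 24.0
-22 24.2 [134 109  57] 12 23.7
-20 21.2 [116  94  50] 7 20.9
-18 19.7 [91 67 43] 4 8.7
-16 24.4 [91 63 43] 2 -0.7
-14 24.5 [108  73  49] 4 -1.4
-12 24.4 [127  85  57] 17 -1.9
-10 24.4 [130  88  58] 21 -2.0
-8 23.3 [129 101  55] 30 -1.0
-6 23.9 [173 144  73] 37 -0.7
-4 24.3 [188 159  81] 32 -1.7
-2 24.3 [194 164  83] 14 23.0
0 24.6 [187 158  80] 12 24.4
2 24.4 [192 162  82] 13 23.7
4 24.3 [193 162  82] 8 24.2
6 24.4 [181 151  76] 9 23.4
8 22.7 [119  86  52] 1 -3.3
10 24.4 [123  83  55] 2 -2.5
12 24.5 [117  78  53] 2 -1.6
14 24.4 [107  72  49] 2 -1.2
16 24.5 [103  71  47] 13 -1.6
18 23.7 [110  83  48] 19 -1.8
20 20.7 [127 102  53] 36 -1.4
22 23.0 [138 112  57] 32 10.1
24 24.0 [141 115  59] 27 -1.9
26 24.4 [137 111  57] 25 -0.9
28 24.0 [132 107  55] 8 23.6
30 22.9 [123 100  52] 9 23.2
32 21.3 [109  86  47] 6 21.7
34 20.2 [82 59 40] 1 -2.0
36 24.3 [86 59 42] 2 -2.4
38 24.3 [87 60 43] 4 -1.5
40 24.5 [86 58 41] 3 -1.3
42 24.3 [87 64 50] 16 -1.4
```

View pics/c2.png

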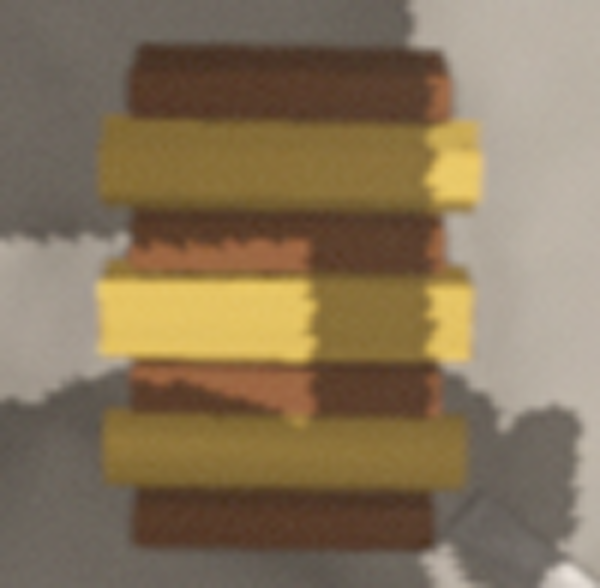

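>>> {"name": "step_arm", "arguments": {"steps": [[-26,-2.5,40,0.9],[0,0,45,0],[0,0,20,0],[0,0,0,0]]}}

```text
time: 3.1
tool_pos: [0.53, 0.2568, 0.1012]
tool_rot: [0.006, -0.145, 0.989, 0.002]
contact_force: [-0.4, 0.2, -0.3]
gripper_width: 1.002
```

```bash
python3 - <<'E'
from h import *
plan(.5268,.2553,.002,17.2)
im,d,P=cloud('wrist');np.savez('w2',im=im,P=P);save('w2',im)
print(rect(P,(.527,.253),.07,.018,.04))
a=np.radians(17.2);ey=np.array([np.cos(a),np.sin(a)]);ex=np.array([-ey[1],ey[0]])
q=(P[...,:2]-[.5268,.2553])@np.stack([ex,ey]).T*1000
m=(abs(q[...,1])<5)&(P[...,2]>.02)&(P[...,2]<.04)&(abs(q[...,0])<45);print('bar len range',q[m][:,0].min(),q[m][:,0].max())
m=(abs(q[...,0])<45)&(abs(q[...,0])>29)&(P[...,2]>.02)&(P[...,2]<.04)&(abs(q[...,1])<12);print('width',q[m][:,1].min(),q[m][:,1].max())
E
```

```text
t 3.1 pos [530.  256.8 101.2] yaw -163.31 shift [ 4.8 -0.6 99.2] turn -0.51 tilt [ 0.0122  0.005  -0.9999] F [-0.4  0.2 -0.3] q6 -1.54 w 1.002
(((526.9177856445312, 255.3833465576172), (86.58108520507812, 64.22430419921875), 17.070446014404297), np.int64(9097))
bar len range -31.997319097258796 31.92204871832416
width -7.39681542951609 6.993558029881236
```

>>> {"name": "step_arm", "arguments": {"steps": [[4.5,-0.5,20,-0.4],[0,0,20,0],[0,0,20,0],[0,0,20,0],[0,0,10,0],[0,0,0,0]]}}

```text
time: 3.75
tool_pos: [0.5365, 0.2593, 0.0235]
tool_rot: [0.017, -0.147, 0.989, 0.004]
contact_force: [-0.2, 0.1, 0.6]
gripper_width: 0.999
```

```bash
python3 - <<'E'
from h import *
plan(.5268,.2553,.002,17.1)
E
```

```text
t 3.75 pos [536.5 259.3  23.5] yaw -163.07 shift [11.2 -1.  21.1] turn -0.17 tilt [ 0.0331  0.0121 -0.9994] F [-0.2  0.1  0.6] q6 -1.54 w 0.999
```

>>> {"name": "step_arm", "arguments": {"steps": [[0,0,0,0],[0,0,0,0]]}}

```text
time: 3.95
tool_pos: [0.5385, 0.26, 0.0267]
tool_rot: [0.019, -0.147, 0.989, 0.004]
contact_force: [0.3, 0.2, 0.2]
gripper_width: 1.0
```

```bash
python3 - <<'E'
from h import *
plan(.5268,.2553,.002,17.1); print(state()['joint_pos'])
E
```

```text
t 3.95 pos [538.5 260.   26.7] yaw -163.09 shift [13.5 -1.2 24.2] turn -0.19 tilt [ 0.0373  0.0135 -0.9992] F [0.3 0.2 0.2] q6 -1.54 w 1.0
[ 3.24964679e-01  1.36191713e-01  1.83828644e+00  1.00124377e-03
  1.12746031e+00 -1.54140479e+00]
```

>>> {"name": "step_arm", "arguments": {"steps": [[11,0,-30,0],[0,0,-30,0],[0,0,0,0]]}}

```text
time: 4.25
tool_pos: [0.5267, 0.2563, 0.0908]
tool_rot: [0.021, -0.147, 0.989, 0.004]
contact_force: [0.8, 0.3, 0.8]
gripper_width: 0.998
```

```bash
python3 - <<'E'
from h import *
plan(.5268,.2553,.002,17.1); print(state()['joint_pos'])
E
```

```text
t 4.25 pos [526.7 256.3  90.8] yaw -163.11 shift [ 4.  -1.2 88.7] turn -0.21 tilt [ 0.0402  0.0145 -0.9991] F [0.8 0.3 0.8] q6 -1.54 w 0.998
[ 3.25455613e-01  2.68052205e-02  1.83625270e+00  9.55869471e-04
  1.23579174e+00 -1.54044125e+00]
```

>>> {"name": "step_arm", "arguments": {"steps": [[0,0,0,0],[0,0,0,0],[0,0,0,0],[0,0,0,0]]}}

```text
time: 4.65
tool_pos: [0.5267, 0.2563, 0.0906]
tool_rot: [0.021, -0.147, 0.989, 0.004]
contact_force: [-0.5, 0.0, -0.5]
gripper_width: 0.999
```

```bash
python3 - <<'E'
from h import *
plan(.5268,.2553,.002,17.1); s=state();print(s['joint_pos'],s['joint_efforts'],s['joint_vel'])
for i in range(4): grab_frame('top')
s=state();print(s['joint_pos'],s['joint_efforts'],s['joint_vel'])
E
```

```text
t 4.65 pos [526.7 256.3  90.6] yaw -163.12 shift [ 4.  -1.2 88.5] turn -0.22 tilt [ 0.0407  0.0147 -0.9991] F [-0.5  0.  -0.5] q6 -1.54 w 0.999
[ 3.25441247e-01  2.66880452e-02  1.83674264e+00  9.71568403e-04
  1.23483562e+00 -1.54030838e+00] [ 1.33529131e-02 -3.60605907e+01 -3.47789383e+01  2.94101774e-03
 -1.40165077e-01 -8.63750927e-06] [-0.00085507  0.00915188  0.00804905 -0.00122918 -0.00057749 -0.00059057]
[ 3.25505946e-01  2.65153122e-02  1.83657493e+00  9.50255369e-04
  1.23495052e+00 -1.54033414e+00] [ 5.06311044e-04 -3.57427490e+01 -3.45672905e+01  2.41908601e-03
 -1.35917715e-01  4.10323184e-05] [-6.13971989e-04 -3.93196861e-03 -2.56990480e-03  2.29425142e-03
  8.56425365e-05 -6.25072600e-04]
```

>>> {"name": "step_arm", "arguments": {"steps": [[0,0,-50,0],[0,0,-50,0]]}}

```text
time: 5.05
tool_pos: [0.5169, 0.2528, 0.1819]
tool_rot: [0.011, -0.147, 0.989, 0.003]
contact_force: [-0.2, 0.5, 0.1]
gripper_width: 1.001
```

```bash
python3 - <<'E'
from h import *
plan(.5268,.2553,.002,17.1); s=state();print(s['joint_pos'])
for i in range(3): grab_frame('top')
plan(.5268,.2553,.002,17.1); s=state();print(s['joint_pos'])
E
```

```text
t 5.05 pos [516.9 252.8 181.9] yaw -163.13 shift [ -6.   -0.8 180.1] turn -0.23 tilt [ 0.0217  0.0083 -0.9997] F [-0.2  0.5  0.1] q6 -1.54 w 1.001
[ 3.25113302e-01 -6.68824934e-02  1.76976756e+00  9.34073858e-04
  1.41549906e+00 -1.54033096e+00]
t 5.2 pos [520.4 254.  186.9] yaw -163.13 shift [ -0.  -1. 185.] turn -0.23 tilt [ 0.0329  0.012  -0.9994] F [-0.6 -0.5 -0.7] q6 -1.54 w 0.999
[ 3.25168099e-01 -7.00686725e-02  1.76454347e+00  9.20504351e-04
  1.41213485e+00 -1.54030459e+00]
```

>>> {"name": "step_arm", "arguments": {"steps": [[0,0,10,0],[0,0,10,0],[0,0,10,0],[0,0,10,0],[0,0,10,0],[0,0,10,0],[0,0,10,0],[0,0,10,0]]}}

```text
time: 6.0
tool_pos: [0.5185, 0.2534, 0.0921]
tool_rot: [0.011, -0.147, 0.989, 0.002]
contact_force: [0.4, -0.8, 0.1]
gripper_width: 1.001
```

```bash
python3 - <<'E'
from h import *
plan(.5268,.2553,.002,17.1); s=state();print(s['joint_pos'])
for i in range(3): grab_frame('top')
plan(.5268,.2553,.002,17.1); s=state();print(s['joint_pos'])
E
```

```text
t 6.0 pos [518.5 253.4  92.1] yaw -163.13 shift [-6.5 -0.8 90.3] turn -0.23 tilt [ 0.021   0.008  -0.9997] F [ 0.4 -0.8  0.1] q6 -1.54 w 1.001
[ 3.25209118e-01  1.91974220e-02  1.84122624e+00  9.48410698e-04
  1.25865598e+00 -1.54029422e+00]
t 6.15 pos [518.  253.2  92.1] yaw -163.13 shift [-7.1 -0.7 90.3] turn -0.23 tilt [ 0.0197  0.0076 -0.9998] F [-0.4 -0.2  0.2] q6 -1.54 w 1.0
[ 3.25170296e-01  1.90061483e-02  1.84134412e+00  9.13186270e-04
  1.26012249e+00 -1.54031877e+00]
```

>>> {"name": "step_arm", "arguments": {"steps": [[0,0,-40,0],[0,0,-40,0],[-2,0,10,0],[-2,0,10,0],[-2,0,10,0],[0,0,10,0],[0,0,10,0],[0,0,10,0]]}}

```text
time: 6.95
tool_pos: [0.5252, 0.2555, 0.1129]
tool_rot: [0.012, -0.147, 0.989, 0.003]
contact_force: [-1.1, -0.4, 0.5]
gripper_width: 1.001
```

```bash
python3 - <<'E'
from h import *
plan(.5268,.2553,.002,17.1)
for i in range(2): grab_frame('top')
plan(.5268,.2553,.002,17.1)
E
```

```text
t 6.95 pos [525.2 255.5 112.9] yaw -163.13 shift [  1.3  -0.8 110.9] turn -0.23 tilt [ 0.0234  0.0088 -0.9997] F [-1.1 -0.4  0.5] q6 -1.54 w 1.001
t 7.05 pos [523.9 255.  111.5] yaw -163.13 shift [ -0.6  -0.7 109.5] turn -0.23 tilt [ 0.0199  0.0077 -0.9998] F [-0.2  0.8  0.2] q6 -1.54 w 1.001
```

>>> {"name": "step_arm", "arguments": {"steps": [[0,-0.7,12,0],[0,0,12,0],[0,0,12,0],[0,0,12,0],[0,0,12,0],[0,0,10,0],[0,0,8,0],[0,0,5,0]]}}

```text
time: 7.85
tool_pos: [0.5259, 0.255, 0.0211]
tool_rot: [0.01, -0.147, 0.989, 0.002]
contact_force: [-0.3, -0.3, -0.1]
gripper_width: 0.997
```

```bash
python3 - <<'E'
from h import *
grab_frame('top')
plan(.5268,.2553,.002,17.1)
E
```

```text
t 7.9 pos [525.3 254.8  20.3] yaw -163.13 shift [-1.2  0.  18.4] turn -0.23 tilt [ 0.0187  0.0073 -0.9998] F [ 0.2 -0.5 -0.7] q6 -1.54 w 0.999
```

>>> {"name": "step_arm", "arguments": {"steps": [[-1,0,6,0],[0,0,6,0],[0,0,4,0],[0,0,2,0]]}}

```text
time: 8.3
tool_pos: [0.5279, 0.2556, 0.0022]
tool_rot: [0.011, -0.147, 0.989, 0.002]
contact_force: [0.6, -0.3, 0.1]
gripper_width: 1.001
```

>>> {"name": "step_arm", "arguments": {"steps": [[0,0,0,0],[0,0,0,0],[0,0,0,0],[0,0,0,0],[0,0,0,0]], "claw": 60}}

```text
time: 8.8
tool_pos: [0.5285, 0.2559, 0.0029]
tool_rot: [0.012, -0.147, 0.989, 0.003]
contact_force: [0.4, -0.5, 0.3]
gripper_width: 0.599
```

```bash
python3 - <<'E'
from h import *
plan(.5268,.2553,.002,17.1)
im,d,P=cloud('wrist');save('w3',im);plan(.5268,.2553,.002,17.1)
E
```

```text
t 8.8 pos [528.5 255.9   2.9] yaw -163.13 shift [ 1.8 -0.   0.8] turn -0.23 tilt [ 0.0224  0.0085 -0.9997] F [ 0.4 -0.5  0.3] q6 -1.54 w 0.599
t 8.85 pos [528.5 255.9   2.9] yaw -163.13 shift [ 1.8 -0.1  0.9] turn -0.23 tilt [ 0.0225  0.0086 -0.9997] F [ 0.1 -0.3  0.3] q6 -1.54 w 0.602
```

View pics/w3.png

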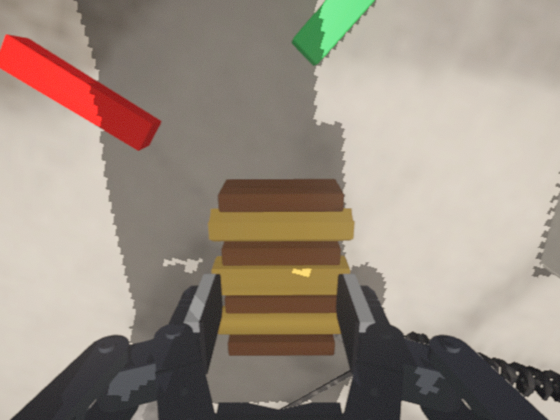

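```bash
python3 - <<'E'
from h import *
im,d,P=cloud('wrist')
K=np.array(camera_params('wrist')['mtx']);C=np.array(camera_params('wrist')['T_tool_cam']);Ci=np.linalg.inv(C)
for p in [(0,0,0),(0,.026,-.005),(0,-.026,-.005),(0,.032,-.006),(0,-.032,-.006),(.011,.026,-.005)]:
    c=Ci@np.r_[p,1];u=K@c[:3];print(p,np.round(u[:2]/u[2],0),round(c[2],3))
v,u=np.mgrid[:420,:560]
Q=np.stack([(u-K[0,2])/K[0,0]*d,(v-K[1,2])/K[1,1]*d,d],-1)@C[:3,:3].T+C[:3,3]
for y in (265,270,275,280,285,290,300,310,330):
    print(y,[(x,[int(round(k)) for k in Q[y,x]*1000]) for x in (195,203,210,216,222,280,335,342,350)])
E
```

```text
(0, 0, 0) [280. 263.] 0.187
(0, 0.026, -0.005) [331. 268.] 0.182
(0, -0.026, -0.005) [229. 268.] 0.182
(0, 0.032, -0.006) [343. 269.] 0.181
(0, -0.032, -0.006) [217. 269.] 0.181
(0.011, 0.026, -0.005) [332. 248.] 0.178
265 [(195, [-3, -45, 4]), (203, [-3, -41, 4]), (210, [-3, -38, 5]), (216, [8, -30, -18]), (222, [9, -27, -19]), (280, [9, 0, -19]), (335, [8, 26, -18]), (342, [8, 29, -18]), (350, [-3, 38, 4])]
270 [(195, [85, 0, -168]), (203, [-6, -41, 4]), (210, [-6, -38, 4]), (216, [7, -29, -21]), (222, [8, -27, -22]), (280, [8, 0, -22]), (335, [7, 25, -22]), (342, [8, 28, -22]), (350, [-6, 38, 5])]
275 [(195, [-10, -46, 5]), (203, [12, -32, -34]), (210, [12, -29, -35]), (216, [11, -27, -33]), (222, [5, -27, -21]), (280, [5, 0, -21]), (335, [5, 25, -21]), (342, [11, 26, -33]), (350, [12, 30, -34])]
280 [(195, [-12, -46, 4]), (203, [12, -32, -38]), (210, [12, -29, -39]), (216, [11, -26, -38]), (222, [3, -27, -22]), (280, [2, 0, -21]), (335, [2, 26, -21]), (342, [12, 25, -39]), (350, [12, 29, -39])]
285 [(195, [7, -36, -35]), (203, [12, -31, -43]), (210, [12, -28, -43]), (216, [10, -2
[... 239 characters left out ...]
80, [-3, 0, -21]), (335, [-3, 26, -21]), (342, [9, 25, -41]), (350, [12, 27, -47])]
300 [(195, [12, -32, -53]), (203, [11, -29, -52]), (210, [11, -26, -52]), (216, [4, -26, -41]), (222, [-25, -32, 5]), (280, [-8, 0, -22]), (335, [-9, 26, -21]), (342, [5, 25, -42]), (350, [11, 26, -53])]
310 [(195, [11, -30, -59]), (203, [12, -27, -59]), (210, [8, -26, -54]), (216, [0, -26, -42]), (222, [-18, -29, -15]), (280, [-14, 0, -22]), (335, [-15, 27, -20]), (342, [1, 25, -44]), (350, [11, 25, -59])]
330 [(195, [8, -29, -66]), (203, [8, -26, -66]), (210, [0, -26, -55]), (216, [-8, -26, -45]), (222, [-26, -29, -20]), (280, [-26, 0, -20]), (335, [-26, 27, -20]), (342, [-7, 25, -46]), (350, [3, 25, -60])]
```

>>> {"name": "step_arm", "arguments": {"steps": [[0,0,0,0],[0,0,0,0],[0,0,0,0],[0,0,0,0]], "claw": 100}}

```text
time: 9.3
tool_pos: [0.5286, 0.2559, 0.003]
tool_rot: [0.012, -0.147, 0.989, 0.003]
contact_force: [0.7, 0.1, -1.1]
gripper_width: 0.997
```

```bash
python3 - <<'E'
from h import *
im,d,P=cloud('side');plan(.5268,.2553,.002,17.1)
cv2.imwrite('pics/s1.png',cv2.resize(im[240:380,180:360],(720,560),interpolation=cv2.INTER_CUBIC)[...,::-1])
s=state()['tool_pos'];q=P-s
a=np.radians(17.1);ey=np.array([np.cos(a),np.sin(a)]);ex=np.array([-ey[1],ey[0]])
l=q[...,:2]@ex*1000;w=q[...,:2]@ey*1000
dark=im.max(2)<110
for z in range(0,100,5):
    m=(abs(w)<40)&(l>34)&(l<75)&(abs(P[...,2]*1000-z)<2.5)
    if m.any(): print(z,m.sum(),np.round([l[m].min(),l[m].max(),w[m].min(),w[m].max()]),im[m].mean(0).astype(int))
im,d,P=cloud('wrist')
K=np.array(camera_params('wrist')['mtx']);C=np.array(camera_params('wrist')['T_tool_cam'])
v,u=np.mgrid[:420,:560]
Q=(np.stack([(u-K[0,2])/K[0,0]*d,(v-K[1,2])/K[1,1]*d,d],-1)@C[:3,:3].T+C[:3,3])*1000
m=(abs(Q[...,0])<16)&(abs(Q[...,1])<60)&(abs(Q[...,1])>38)&(d>0.05)
print('wrist',np.histogram(Q[m][:,2],bins=range(-80,20,5)))
E
```

```text
t 9.35 pos [528.5 255.9   2.9] yaw -163.13 shift [ 1.8 -0.   0.9] turn -0.23 tilt [ 0.0226  0.0086 -0.9997] F [ 0.1 -0.3  0.4] q6 -1.54 w 0.999
0 1155 [ 34.  75. -40.  40.] [163 157 150]
5 2 [39. 40. 39. 40.] [88 85 82]
10 1 [38. 38. 39. 39.] [92 88 86]
45 7 [ 48.  49. -11.  10.] [127 122 113]
50 15 [ 46.  55. -11.  11.] [102  97  91]
55 36 [ 45.  56. -11.  10.] [72 71 72]
60 27 [44. 56. -7. 10.] [69 68 69]
65 26 [44. 56. -7. 10.] [66 66 67]
70 12 [44. 56. -4. 10.] [87 84 82]
75 9 [43. 50.  6. 10.] [106 103  98]
85 5 [45. 55.  8. 10.] [70 66 61]
90 25 [ 40.  73. -12.  12.] [60 56 52]
95 76 [ 40.  75. -13.  12.] [53 53 54]
wrist (array([1092, 1039, 1261, 1122,  997,  906,  777,  478,   79,    0,    0,
          0,    0,    0,    0,    0, 2706, 1649,    0]), array([-80, -75, -70, -65, -60, -55, -50, -45, -40, -35, -30, -25, -20,
       -15, -10,  -5,   0,   5,  10,  15]))
```

View pics/s1.png

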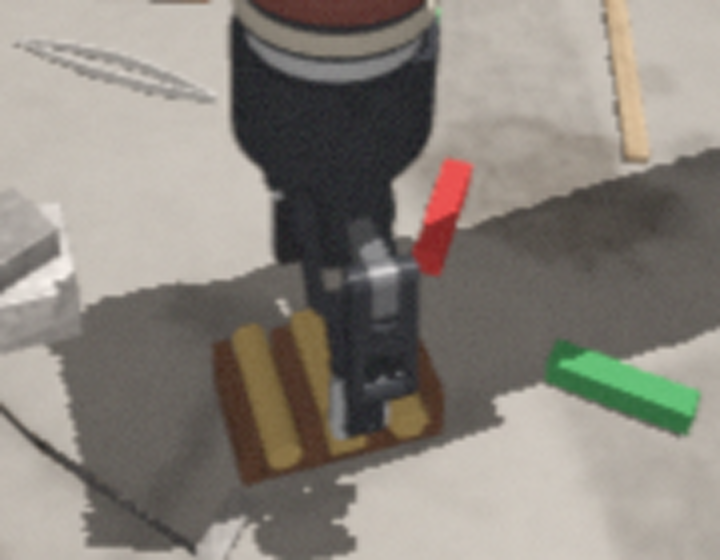

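>>> {"name": "step_arm", "arguments": {"steps": [[1.2,0,6,0],[0,0,6,0],[0,0,5,0],[0,0,5,0],[0,0,4,0],[0,0,2,0]]}}

```text
time: 10.0
tool_pos: [0.5275, 0.2556, -0.0281]
tool_rot: [0.011, -0.147, 0.989, 0.002]
contact_force: [0.2, -0.8, 0.3]
gripper_width: 1.0
```

```bash
python3 - <<'E'
from h import *
im,d,P=cloud('wrist');save('w4',im);plan(.5276,.2557,-.025,17.1)
E
```

```text
t 10.05 pos [527.2 255.5 -28.4] yaw -163.13 shift [-0.5  0.1 -3.4] turn -0.23 tilt [ 0.0211  0.0081 -0.9997] F [-0.3 -0.6  0.2] q6 -1.54 w 0.999
```

View pics/w4.png

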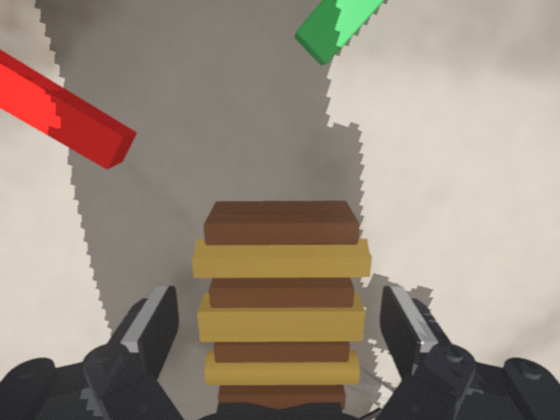

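>>> {"name": "step_arm", "arguments": {"steps": [[0,0,0,0],[0,0,0,0],[0,0,0,0],[0,0,0,0],[0,0,0,0]], "claw": 30}}

```text
time: 10.55
tool_pos: [0.5278, 0.2557, -0.0276]
tool_rot: [0.012, -0.147, 0.989, 0.003]
contact_force: [-0.2, 0.7, -1.6]
gripper_width: 0.735
```

>>> {"name": "step_arm", "arguments": {"steps": [[0,0,-8,0],[0,0,-15,0],[0,0,-20,0],[0,0,-20,0],[0,0,-20,0],[0,0,-10,0],[0,0,0,0]]}}

```text
time: 11.25
tool_pos: [0.5258, 0.255, 0.0742]
tool_rot: [0.013, -0.147, 0.989, 0.003]
contact_force: [-0.5, 0.5, -0.8]
gripper_width: 0.736
```

```bash
python3 - <<'E'
from h import *
im,d,P=cloud('wrist');save('w5',im);plan(.54,-.05,.06,78)
T=np.load('top.npz')['P']
# free-space map around put-down area
for x in np.arange(.42,.68,.02):
    print(round(x,2),[int(np.nan_to_num(np.nanmax(T[(abs(T[...,0]-x)<.01)&(abs(T[...,1]-y)<.01)][:,2],initial=-1))*1000) for y in np.arange(.1,-.24,-.02)])
E
```

```text
t 11.3 pos [525.5 254.9  73.4] yaw -163.13 shift [  75.  -296.    11.1] turn -61.13 tilt [ 0.0232  0.0088 -0.9997] F [ 0.2  0.3 -1.9] q6 -1.54 w 0.735
0.42 [5, 3, 4, 4, 3, 5, 5, 6, 4, 6, 4, 3, 4, 4, 5, 4, 3]
0.44 [5, 3, 5, 5, 2, 5, 4, 4, 6, 3, 3, 4, 4, 17, 17, 7, 4]
0.46 [5, 4, 3, 3, 4, 18, 4, 4, 4, 5, 2, 4, 19, 113, 113, 17, 5]
0.48 [3, 4, 18, 18, 19, 18, 6, 5, 6, 6, 3, 6, 16, 102, 104, 14, 6]
0.5 [4, 4, 4, 5, 6, 5, 4, 3, 4, 5, 3, 4, 61, 63, 64, 52, 7]
0.52 [3, 5, 4, 3, 4, 6, 3, 3, 5, 5, 5, 5, 11, 50, 48, 50, 10]
0.54 [5, 3, 4, 3, 5, 3, 5, 5, 5, 3, 4, 3, 4, 16, 11, 17, 18]
0.56 [4, 5, 3, 4, 4, 7, 3, 3, 4, 5, 4, 5, 5, 11, 9, 4, 4]
0.58 [5, 4, 4, 6, 4, 4, 4, 5, 3, 5, 3, 5, 5, 4, 4, 4, 48]
0.6 [4, 6, 8, 6, 5, 5, 32, 52, 29, 3, 4, 4, 5, 4, 3, 4, 50]
0.62 [3, 4, 9, 8, 5, 4, 29, 53, 30, 4, 3, 4, 4, 4, 4, 4, 49]
0.64 [4, 3, 6, 8, 7, 5, 28, 51, 47, 4, 2, 4, 5, 4, 37, 37, 4]
0.66 [4, 5, 4, 9, 10, 4, 26, 48, 47, 4, 5, 4, 5, 19, 37, 39, 6]
0.68 [4, 4, 3, 6, 8, 4, 4, 49, 49, 3, 4, 5, 5, 4, 37, 36, 4]
```

View pics/w5.png

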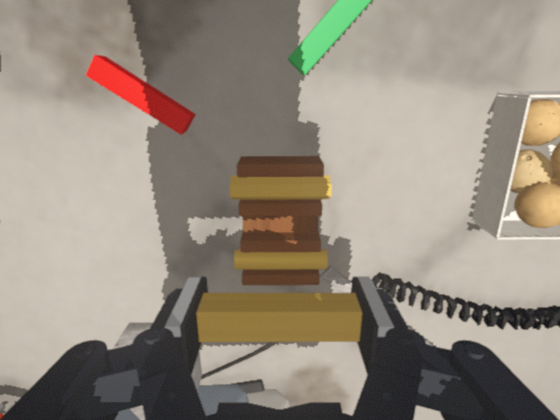

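>>> {"name": "step_arm", "arguments": {"steps": [[10,-38,0,0],[15,-38,0,0],[15,-38,0,0],[15,-38,0,0],[15,-38,0,0],[15,-38,0,0],[12,-30,0,0],[5,-15,0,0]]}}

```text
time: 12.1
tool_pos: [0.501, -0.0435, 0.062]
tool_rot: [0.006, -0.15, 0.989, 0.004]
contact_force: [0.3, 0.8, -1.9]
gripper_width: 0.729
```

>>> {"name": "step_arm", "arguments": {"steps": [[0,0,0,-5],[0,0,0,-8],[0,0,0,-8],[0,0,0,-8],[0,0,0,-8],[0,0,0,-8],[0,0,0,-8],[0,0,0,-5]]}}

```text
time: 12.9
tool_pos: [0.4939, -0.0393, 0.0511]
tool_rot: [-0.003, -0.618, 0.786, 0.005]
contact_force: [0.1, -0.7, -1.1]
gripper_width: 0.734
```

```bash
python3 - <<'E'
from h import *
grab_frame('top');plan(.5,-.065,-.0,78)
E
```

```text
t 12.95 pos [493.9 -37.9  50.8] yaw -103.67 shift [ 25.  -13.   50.6] turn -1.67 tilt [-0.011   0.0056 -0.9999] F [-0.5  1.4 -2.2] q6 -3.13 w 0.735
```

>>> {"name": "step_arm", "arguments": {"steps": [[8,-4,8,0],[8,-4,12,0],[8,-4,12,0],[0,0,12,0],[0,0,12,0],[0,0,10,0],[0,0,8,0],[0,0,3,0]]}}

```text
time: 13.75
tool_pos: [0.4997, -0.0572, -0.0323]
tool_rot: [-0.011, -0.612, 0.791, 0.004]
contact_force: [-25.7, 5.3, 52.4]
gripper_width: 0.736
```

>>> {"name": "step_arm", "arguments": {"steps": [[0,0,0,0]]}}

```text
time: 13.85
tool_pos: [0.5007, -0.0573, -0.0309]
tool_rot: [-0.01, -0.612, 0.791, 0.004]
contact_force: [1.0, -1.0, -1.2]
gripper_width: 0.73
```

>>> {"name": "step_arm", "arguments": {"steps": [[0,0,0,0],[0,0,0,0],[0,0,0,0],[0,0,0,0]], "claw": 100}}

```text
time: 14.25
tool_pos: [0.5018, -0.0573, -0.0307]
tool_rot: [-0.01, -0.612, 0.791, 0.003]
contact_force: [1.3, -0.6, 0.2]
gripper_width: 0.999
```

>>> {"name": "step_arm", "arguments": {"steps": [[0,0,-10,0],[0,0,-20,0],[0,0,-40,0],[0,0,-40,0],[0,0,-40,0],[0,0,-20,0],[0,0,0,0]]}}

```text
time: 14.95
tool_pos: [0.5032, -0.0555, 0.1467]
tool_rot: [-0.011, -0.612, 0.791, 0.004]
contact_force: [0.2, 0.7, -0.2]
gripper_width: 1.002
```

```bash
python3 - <<'E'
from h import *
im,d,P=cloud('wrist');save('w6',im);np.savez('w6',im=im,P=P);plan(.5,-.065,-.0,78)
print(rect(P,(.5,-.06),.05,.006,.025))
im,d,P=cloud('top');np.savez('t6',im=im,P=P)
print(rect(P,(.5,-.06),.05,.009,.025))
E
```

```text
t 15.0 pos [502.5 -55.4 145.2] yaw -104.54 shift [  8.2  -3.1 145.3] turn -2.54 tilt [-0.0237 -0.0063 -0.9997] F [0.1 0.1 0.3] q6 -3.14 w 1.001
(((503.3594055175781, -56.976932525634766), (14.82352066040039, 63.73593521118164), 73.88456726074219), np.int64(1222))
(((0.0, 0.0), (0.0, 0.0), 0.0), np.int64(0))
```

View pics/w6.png

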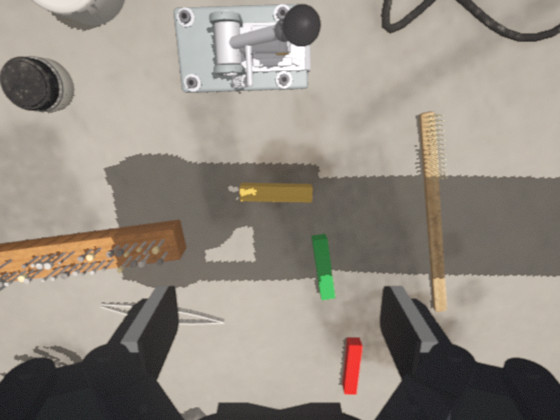

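>>> {"name": "step_arm", "arguments": {"steps": [[0,0,0,5],[0,0,0,8],[0,0,0,8],[0,0,0,8],[0,0,0,8],[0,0,0,8],[0,0,0,8],[0,0,0,8]], "claw": 0}}

```text
time: 15.85
tool_pos: [0.4881, -0.052, 0.1211]
tool_rot: [-0.031, -0.104, 0.994, 0.005]
contact_force: [-0.2, -0.4, 0.3]
gripper_width: -0.002
```

>>> {"name": "step_arm", "arguments": {"steps": [[0,0,0,8],[0,0,-10,8],[0,25,-20,8],[0,40,-20,3],[0,40,0,0],[0,10,0,0],[0,0,0,0]]}}

```text
time: 16.55
tool_pos: [0.5059, 0.0638, 0.1509]
tool_rot: [-0.048, 0.144, 0.988, -0.003]
contact_force: [-0.8, -0.7, -0.7]
gripper_width: -0.002
```

```bash
python3 - <<'E'
from h import *
im,d,P=cloud('wrist');save('w7',im);np.savez('w7',im=im,P=P);plan(.48,-.172,.19,168)
for l in ['jig','lever_knob','nose']:
  for r in boxes_of('wrist',l)[:2]: print(l,round(r['p'],2),np.round(r['box']))
K=np.array(camera_params('wrist')['mtx']);C=np.array(camera_params('wrist')['T_tool_cam'])
v,u=np.mgrid[:420,:560]
Q=(np.stack([(u-K[0,2])/K[0,0]*d,(v-K[1,2])/K[1,1]*d,d],-1)@C[:3,:3].T+C[:3,3])*1000
m=(abs(Q[...,0])<16)&(abs(Q[...,1])<20)&(Q[...,2]<0)
h=Q[m];print('tips z',np.sort(h[:,2])[-20:],'x',h[:,0].min(),h[:,0].max(),'y',h[:,1].min(),h[:,1].max())
E
```

```text
t 16.6 pos [505.4  63.3 150.4] yaw 163.36 shift [ -39.1 -233.5  -39.1] turn -4.64 tilt [-0.0976  0.0091 -0.9952] F [-0.8  0.5 -0.3] q6 -1.31 w 0.001
jig 0.62 [  2. 210.  82. 105.]
lever_knob 0.67 [  0. 235.  34.  60.]
nose 0.9 [  0. 235.  33.  63.]
tips z [-29.30638839 -29.09433268 -29.04958793 -29.04904005 -28.94585332
 -28.92067379 -28.83835766 -28.80866238 -28.7788343  -28.69483012
 -28.65964295 -28.6419792  -28.63940592 -28.61765136 -28.61401264
 -28.6120343  -28.53341143 -28.49058461 -28.47123996 -28.24379743] x -11.94948901404115 15.999453913795744 y -19.992293211968864 19.997085366623033
```

View pics/w7.png

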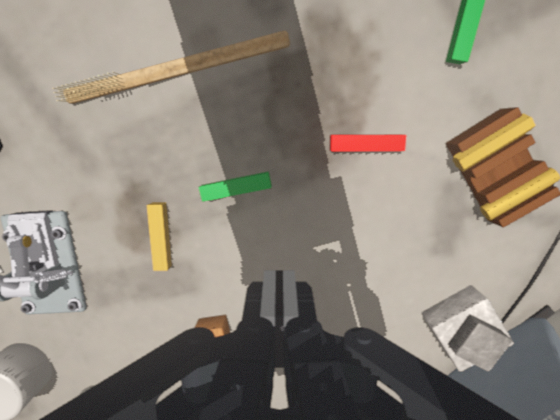

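```bash
python3 - <<'E'
from h import *
w=np.load('w6.npz');P=w['P'];im=w['im']
g=(np.hypot(P[...,0]-.5,P[...,1]+.172)<.09)
for z0,z1 in ((.003,.012),(.004,.03),(.005,.06)):
    m=(g&(P[...,2]>z0)&(P[...,2]<z1)).astype(np.uint8)
    m=cv2.morphologyEx(m,cv2.MORPH_OPEN,np.ones((3,3)))
    n,L,S,_=cv2.connectedComponentsWithStats(m);k=1+np.argmax(S[1:,4])
    pts=P[L==k];print(z0,z1,len(pts),cv2.minAreaRect((pts[:,:2]*1000).astype(np.float32)),np.median(pts[:,2]))
    np.save('foot',pts)
m=g&(P[...,2]>.088);k=P[m];print('knob',k.min(0),k.max(0),k.mean(0))
E
```

```text
0.003 0.012 3959 ((509.0513916015625, -179.032958984375), (62.06108856201172, 83.04782104492188), 77.2426528930664) 0.006515899535333991
0.004 0.03 3453 ((525.4293212890625, -182.69400024414062), (61.24371337890625, 49.429161071777344), 77.67403411865234) 0.006642674286598538
0.005 0.06 9033 ((498.28790283203125, -176.48715209960938), (60.64253616333008, 104.124267578125), 77.43738555908203) 0.011295072978216025
knob [ 0.44987008 -0.17772615  0.08811628] [ 0.47481358 -0.15738165  0.11082766] [ 0.46232954 -0.16722738  0.10400257]
```

>>> {"name": "step_arm", "arguments": {"steps": [[-10,-20,20,-2],[-10,-35,30,-2],[-10,-35,30,0]]}}

```text
time: 17.05
tool_pos: [0.5095, -0.0351, 0.0743]
tool_rot: [-0.041, 0.108, 0.993, -0.001]
contact_force: [1.3, -0.1, -0.4]
gripper_width: 0.006
```

```bash
python3 - <<'E'
from h import *
plan(.43,-.15,.08,168);grab_frame('top');grab_frame('top');plan(.43,-.15,.08,168)
E
```

```text
t 17.05 pos [509.5 -35.1  74.3] yaw 167.55 shift [  53.1 -129.4   -0. ] turn -0.45 tilt [-0.0822  0.0078 -0.9966] F [ 1.3 -0.1 -0.4] q6 -1.56 w 0.006
t 17.15 pos [505.5 -36.7  69.9] yaw 167.19 shift [  49.2 -127.3   -4.1] turn -0.81 tilt [-0.0924  0.0092 -0.9957] F [-0.  -0.1 -0. ] q6 -1.56 w 0.005
```

```bash
cat >> h.py <<'E'
JO=np.array([.5061,-.1782]);JY=np.radians(-12.56)
def jig(x,y,z): c,s=np.cos(JY),np.sin(JY);return np.array([JO[0]+c*x-s*y,JO[1]+s*x+c*y,z])
def plant(p,yaw=None,off=.028):
    """plan so that the point off behind TCP along tool z comes to p"""
    q=state()['tool_rot'];M=R.from_quat([q[1],q[2],q[3],q[0]]).as_matrix()
    tip=state()['tool_pos']-M[:,2]*off;c,s=np.cos(JY),np.sin(JY);e=tip[:2]-JO
    print('tip',np.round(tip*1000,1),'in jig',np.round([(c*e[0]+s*e[1])*1000,(-s*e[0]+c*e[1])*1000],1))
    plan(*(p+M[:,2]*off),yaw)
E
python3 -c "
from h import *
plant(jig(-.08,0,.092),167.44)"
```

```text
tip [508.1 -37.   97.8] in jig [-28.8 138.3]
t 17.15 pos [505.5 -36.7  69.9] yaw 167.19 shift [  49.8 -138.4   12. ] turn -0.25 tilt [-0.0924  0.0092 -0.9957] F [-0.  -0.1 -0. ] q6 -1.56 w 0.005
```

>>> {"name": "step_arm", "arguments": {"steps": [[13,-28,2,0],[15,-35,1,0],[13,-35,0,0],[8,-30,0,0],[0,-10,0,0],[0,0,0,0]]}}

```text
time: 17.75
tool_pos: [0.423, -0.168, 0.0742]
tool_rot: [-0.045, 0.115, 0.992, -0.0]
contact_force: [0.1, 0.6, -0.2]
gripper_width: -0.004
```

```bash
python3 -c "
from h import *
grab_frame('top')
plant(jig(-.08,0,.092),167.44)"
```

```text
tip [ 425.8 -167.7  102.1] in jig [-80.7  -7.3]
t 17.8 pos [ 423.2 -167.5   74.2] yaw 166.75 shift [-1.5  7.4  9.9] turn -0.69 tilt [-0.0906  0.0098 -0.9958] F [0.4 0.6 0.1] q6 -1.85 w 0.004
```

>>> {"name": "step_arm", "arguments": {"steps": [[-5,4,5,0],[-5,3,3,-0.5],[0,0,0,0]]}}

```text
time: 18.1
tool_pos: [0.4361, -0.1603, 0.0647]
tool_rot: [-0.045, 0.109, 0.993, 0.0]
contact_force: [0.4, 1.1, 0.4]
gripper_width: 0.0
```

>>> {"name": "step_arm", "arguments": {"steps": [[-12,0,-2,0],[-12,0,-2,0],[-12,0,-2,0],[-12,0,-2,0],[0,0,0,0]]}}

```text
time: 18.6
tool_pos: [0.4657, -0.1663, 0.0736]
tool_rot: [-0.078, 0.104, 0.991, -0.001]
contact_force: [-1.6, -0.6, -0.2]
gripper_width: -0.005
```

```bash
python3 -c "
from h import *
plant(jig(.01,0,.092),167.44)"
```

```text
tip [ 470.1 -166.7  101.3] in jig [-37.7   3.4]
t 18.6 pos [ 465.7 -166.3   73.6] yaw 167.91 shift [-48.5  -3.7   1.9] turn 0.47 tilt [-0.1546  0.0152 -0.9879] F [-1.6 -0.6 -0.2] q6 -1.81 w -0.005
```

>>> {"name": "step_arm", "arguments": {"steps": [[-14,-1,-1,0],[-14,-1,0,0],[-14,-1,0,0],[-14,0,0,0],[0,0,0,0]]}}

```text
time: 19.1
tool_pos: [0.5204, -0.1768, 0.0633]
tool_rot: [-0.08, 0.101, 0.992, 0.0]
contact_force: [0.9, 0.5, -0.0]
gripper_width: -0.003
```

```bash
python3 - <<'E'
from h import *
plant(jig(.01,0,.092),167.44)
im,d,P=cloud('side');save('s2',im)
g=(np.hypot(P[...,0]-.5,P[...,1]+.172)<.12)&(im.max(2)<60)
im2,d,P2=cloud('top');save('t2',im2)
E
```

```text
tip [ 524.8 -177.3   90.9] in jig [18.1  4.9]
t 19.1 pos [ 520.4 -176.8   63.3] yaw 168.25 shift [ 8.2 -4.8  0.3] turn 0.81 tilt [-0.1581  0.0171 -0.9873] F [ 0.9  0.5 -0. ] q6 -1.79 w -0.003
```

>>> {"name": "step_arm", "arguments": {"steps": [[5,0,-15,0],[5,0,-30,0],[5,5,-30,0],[10,20,-25,0],[10,30,-10,0],[0,0,0,0]]}}

```text
time: 19.8
tool_pos: [0.5095, -0.1143, 0.1858]
tool_rot: [-0.08, 0.102, 0.992, 0.001]
contact_force: [0.4, -0.5, -0.5]
gripper_width: 0.001
```

```bash
python3 - <<'E'
from h import *
im,d,P=cloud('top')
plant(jig(.01,0,.092),167.44)
g=(np.hypot(P[...,0]-.51,P[...,1]+.172)<.1)&(P[...,2]>.07)&(P[...,2]<.125)
k=P[g];print(len(k));q=k[:,:2]-JO;c,s=np.cos(JY),np.sin(JY)
for a,b in zip(np.round(1000*np.c_[c*q[:,0]+s*q[:,1],-s*q[:,0]+c*q[:,1],k[:,2]])[::9],im[g][::9]): print(a,b,end=';')
E
```

```text
tip [ 514.  -116.2  213.1] in jig [-5.8 62.3]
t 19.85 pos [ 509.6 -115.7  185.4] yaw 168.11 shift [-34.2 -60.7 118. ] turn 0.67 tilt [-0.1594  0.0179 -0.9871] F [0.8 0.2 0.3] q6 -1.71 w 0.003
45
[-8.  6. 74.] [76 76 77];[-8. -2. 80.] [131 131 134];[-9. -7. 77.] [128 125 123];[-17.   7.  80.] [95 80 50];[-18.   2.  78.] [168 137  78];
```

>>> {"name": "step_arm", "arguments": {"steps": [[15,18,15,0],[15,25,30,0],[0,15,30,0],[0,0,30,0],[0,0,10,0],[0,0,0,0],[0,0,0,0]], "claw": 50}}

```text
time: 20.55
tool_pos: [0.4717, -0.053, 0.0753]
tool_rot: [-0.078, 0.105, 0.991, -0.001]
contact_force: [-0.4, 0.7, -0.4]
gripper_width: 0.501
```

```bash
python3 - <<'E'
from h import *
plant(np.array([.4794,-.0501,.05]),163.9)
E
```

```text
tip [476.1 -53.4 103. ] in jig [-56.4 115.3]
t 20.55 pos [471.7 -53.   75.3] yaw 167.87 shift [-10.7   4.9  51.8] turn 3.97 tilt [-0.1556  0.0145 -0.9877] F [-0.4  0.7 -0.4] q6 -1.61 w 0.501
```

>>> {"name": "step_arm", "arguments": {"steps": [[-4,2,12,2],[-4,2,15,2],[-2,1,12,0],[0,0,8,0],[0,0,0,0]]}}

```text
time: 21.05
tool_pos: [0.482, -0.0535, 0.0331]
tool_rot: [-0.072, 0.141, 0.987, -0.005]
contact_force: [-0.0, 0.1, 0.1]
gripper_width: 0.499
```

```bash
python3 - <<'E'
from h import *
grab_frame('top')
im,d,P=cloud('wrist');save('w8',im)
plant(np.array([.478,-.0498,.004]),163.9)
print(rect(P,(.5,-.06),.05,.008,.02))
E
```

```text
tip [486.8 -54.   61.8] in jig [-45.8 117.1]
t 21.15 pos [482.9 -53.7  34.1] yaw 163.59 shift [ 1.5  3.2 58.5] turn -0.31 tilt [-0.141   0.0106 -0.99  ] F [ 0.2 -0.6 -0.2] q6 -1.53 w 0.499
(((502.4875793457031, -56.920257568359375), (13.978960037231445, 64.33209228515625), 74.31105041503906), np.int64(2462))
```

>>> {"name": "step_arm", "arguments": {"steps": [[0.5,1,10,-0.7],[0.5,1,12,0],[0.5,1,12,0],[0,0,10,0],[0,0,5,0],[0,0,0,0]]}}

```text
time: 21.75
tool_pos: [0.4747, -0.0495, -0.0179]
tool_rot: [-0.07, 0.134, 0.988, -0.004]
contact_force: [0.0, -0.5, 0.7]
gripper_width: 0.499
```

```bash
python3 - <<'E'
from h import *
grab_frame('top')
plant(np.array([.4775,-.0499,.004]),164.3)
E
```

```text
tip [478.8 -49.8  10.2] in jig [-54.5 119.4]
t 21.8 pos [474.9 -49.5 -17.6] yaw 164.39 shift [ 0.4 -0.3  6.3] turn 0.09 tilt [-0.14    0.0104 -0.9901] F [-0.5 -0.6 -0.9] q6 -1.53 w 0.496
```

>>> {"name": "step_arm", "arguments": {"steps": [[0,0,3,0],[0,0,2,0],[0,0,0,0]]}}

```text
time: 22.1
tool_pos: [0.4752, -0.0498, -0.022]
tool_rot: [-0.069, 0.135, 0.988, -0.004]
contact_force: [0.5, -0.4, 0.5]
gripper_width: 0.498
```

>>> {"name": "step_arm", "arguments": {"steps": [[0,0,0,0],[0,0,0,0],[0,0,0,0],[0,0,0,0],[0,0,0,0]], "claw": 5}}

```text
time: 22.6
tool_pos: [0.4761, -0.0499, -0.0213]
tool_rot: [-0.068, 0.135, 0.989, -0.005]
contact_force: [-0.0, -0.3, -0.5]
gripper_width: 0.142
```

```bash
python3 - <<'E'
from h import *
plant(np.array([.4775,-.0499,.004]),164.3)
E
```

```text
tip [479.9 -50.2   6.5] in jig [-53.4 119.2]
t 22.6 pos [476.1 -49.9 -21.3] yaw 164.39 shift [ 2.  -0.3  2.8] turn 0.09 tilt [-0.1362  0.0095 -0.9906] F [-0.  -0.3 -0.5] q6 -1.53 w 0.142
```

>>> {"name": "step_arm", "arguments": {"steps": [[0,0,-8,0],[3,0,-20,0],[18,-10,-15,-1],[18,-30,0,-1],[18,-30,0,-1],[15,-30,0,0],[3,-15,0,0],[0,0,0,0]]}}

```text
time: 23.4
tool_pos: [0.3812, -0.1471, 0.0395]
tool_rot: [-0.067, 0.106, 0.992, -0.004]
contact_force: [0.0, -0.3, -0.9]
gripper_width: 0.139
```

```bash
python3 - <<'E'
from h import *
im,d,P=cloud('wrist');save('w9',im);np.savez('w9',im=im,P=P)
plant(jig(-.1255,0,.0245),167.5)
q=P[...,:2]-JO;c,s=np.cos(JY),np.sin(JY);J=np.stack([c*q[...,0]+s*q[...,1],-s*q[...,0]+c*q[...,1],P[...,2]],-1)*1000
np.save('J9',J)
# refit foot
g=(np.hypot(P[...,0]-.5,P[...,1]+.172)<.09)&(P[...,2]>.003)&(P[...,2]<.06)
m=cv2.morphologyEx(g.astype(np.uint8),cv2.MORPH_OPEN,np.ones((3,3)));n,L,S,_=cv2.connectedComponentsWithStats(m);k=1+np.argmax(S[1:,4])
print('foot',cv2.minAreaRect((P[L==k][:,:2]*1000).astype(np.float32)))
# bar
t=state()['tool_pos'];y=im.astype(int);br=(y[...,0]-y[...,2]>50)&(P[...,2]>.03)&(np.hypot(P[...,0]-t[0],P[...,1]-t[1])<.1)
n,L,S,_=cv2.connectedComponentsWithStats(br.astype(np.uint8));k=1+np.argmax(S[1:,4]);print(S[k])
b=P[L==k];print('bar',len(b),cv2.minAreaRect((b[:,:2]*1000).astype(np.float32)),'jig rng',J[L==k].min(0),J[L==k].max(0))
A=np.c_[J[L==k][:,:2],np.ones(len(b))];print('plane',np.linalg.lstsq(A,J[L==k][:,2],rcond=None)[0])
E
```

```text
tip [ 385.2 -146.7   67.1] in jig [-124.9    4.5]
t 23.45 pos [ 381.4 -146.5   39.3] yaw 167.74 shift [-5.  -3.6 42.4] turn 0.24 tilt [-0.1344  0.0073 -0.9909] F [ 0.1 -0.4 -1.7] q6 -1.84 w 0.136
foot ((466.83319091796875, -179.66946411132812), (4.7518534660339355, 28.442169189453125), 77.16226196289062)
[ 264  269   31  140 3974]
bar 3974 ((406.6093444824219, -152.58323669433594), (13.547880172729492, 66.38934326171875), 78.52413940429688) jig rng [-135.98456082   -3.25396603   59.55055843] [-69.41534597  10.36326477 139.9321378 ]
plane [2.43988407e-02 6.90285771e-02 7.53931059e+01]
```

View pics/w9.png

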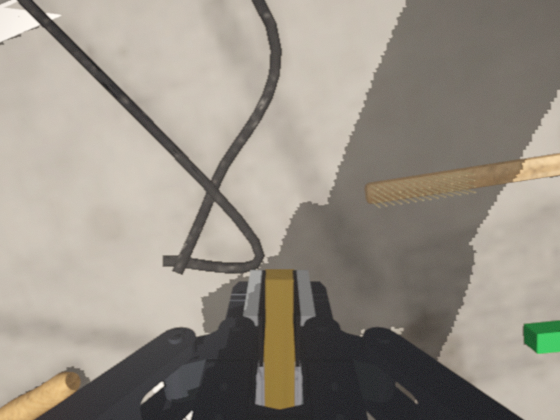

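>>> {"name": "step_arm", "arguments": {"steps": [[0,-1,8,0.6],[-1,-1,10,0.5],[-1,-1,10,0],[-1,0,7,0],[0,0,3,0],[0,0,0,0]]}}

```text
time: 24.05
tool_pos: [0.3784, -0.1468, -0.0036]
tool_rot: [-0.069, 0.114, 0.991, -0.003]
contact_force: [0.1, -0.4, -1.1]
gripper_width: 0.141
```

```bash
python3 - <<'E'
from h import *
im,d,P=cloud('wrist');plant(jig(-.1255,0.0015,.0245),166.64)
t=state()['tool_pos'];y=im.astype(int);br=(y[...,0]-y[...,2]>50)&(np.hypot(P[...,0]-t[0],P[...,1]-t[1])<.1)
q=P[...,:2]-JO;c,s=np.cos(JY),np.sin(JY);J=np.stack([c*q[...,0]+s*q[...,1],-s*q[...,0]+c*q[...,1],P[...,2]],-1)*1000
n,L,S,_=cv2.connectedComponentsWithStats(br.astype(np.uint8));k=1+np.argmax(S[1:,4])
b=J[L==k];print('bar jig',len(b),cv2.minAreaRect(b[:,:2].astype(np.float32)),b.max(0))
save('w10',im)
im,d,P=cloud('top');save('t10',im);np.savez('t10',im=im,P=P)
im,d,P=cloud('side');save('s10',im);np.savez('s10',im=im,P=P)
E
```

```text
tip [ 382.4 -147.1   24.4] in jig [-127.5    3.4]
t 24.1 pos [ 378.5 -146.9   -3.3] yaw 166.78 shift [-2.  -1.9 -0.3] turn 0.14 tilt [-0.1371  0.0095 -0.9905] F [ 0.6 -0.8 -1.7] q6 -1.83 w 0.136
bar jig 4050 ((-98.95426940917969, 2.42360258102417), (77.71849822998047, 14.119455337524414), 0.7314285039901733) [-60.18601201   9.96932261  97.28916665]
```

>>> {"name": "step_arm", "arguments": {"steps": [[0,-1.2,0,0.5],[-2,-0.9,-0.3,0],[-8,0,-1.3,0],[-8,0,-1.3,0],[0,0,0,0]]}}

```text
time: 24.7
tool_pos: [0.3997, -0.1553, 0.0]
tool_rot: [-0.066, 0.119, 0.991, -0.005]
contact_force: [-0.3, 0.2, -1.5]
gripper_width: 0.138
```

```bash
python3 - <<'E'
from h import *
grab_frame('top');plant(jig(-.088,0.0012,.0235),166.3)
E
```

```text
tip [ 402.9 -155.3   27.6] in jig [-1.057e+02 -1.000e-01]
t 24.75 pos [ 3.992e+02 -1.552e+02 -2.000e-01] yaw 166.18 shift [-18.    1.8   1.7] turn -0.12 tilt [-0.1319  0.0066 -0.9912] F [ 0.8 -0.1 -1.6] q6 -1.81 w 0.139
```

>>> {"name": "step_arm", "arguments": {"steps": [[0,1.3,1.5,0],[0,0,1.5,0],[0,0,0,0]]}}

```text
time: 25.05
tool_pos: [0.3988, -0.1535, -0.0037]
tool_rot: [-0.067, 0.119, 0.991, -0.004]
contact_force: [-1.3, -0.3, -0.9]
gripper_width: 0.137
```

```bash
python3 - <<'E'
from h import *
grab_frame('top');plant(jig(-.088,0.0012,.0232),166.3)
E
```

```text
tip [ 402.6 -153.7   24.1] in jig [-106.4    1.4]
t 25.1 pos [ 398.9 -153.5   -3.7] yaw 166.19 shift [-18.3   0.2  -1.5] turn -0.11 tilt [-0.1328  0.0071 -0.9911] F [ 0.3 -1.4 -0.6] q6 -1.81 w 0.141
```

Bar bottom ≈17.6 mm, centred. Slide in gently.

>>> {"name": "step_arm", "arguments": {"steps": [[-5,0,-0.5,0],[-5,0,-0.5,0],[-5,0,-0.5,0],[-4,0,-0.4,0],[0,0,0,0]]}}

```text
time: 25.6
tool_pos: [0.4193, -0.1585, -0.0042]
tool_rot: [-0.066, 0.119, 0.991, -0.005]
contact_force: [0.0, 0.4, -0.7]
gripper_width: 0.137
```

```bash
python3 - <<'E'
from h import *
plant(jig(-.088,0.0012,.0232),166.3);im,d,P=cloud('wrist');plant(jig(-.088,0.0012,.0232),166.3);save('w11',im)
E
```

```text
tip [ 423.  -158.7   23.6] in jig [-85.4   0.9]
t 25.6 pos [ 419.3 -158.5   -4.2] yaw 166.19 shift [2.6 0.2 0.7] turn -0.11 tilt [-0.1321  0.0068 -0.9912] F [ 0.   0.4 -0.7] q6 -1.8 w 0.137
tip [ 422.7 -158.6   23.5] in jig [-85.7   1. ]
t 25.65 pos [ 419.  -158.4   -4.3] yaw 166.19 shift [2.3 0.2 0.6] turn -0.11 tilt [-0.1324  0.0069 -0.9912] F [-0.7  0.2  0.3] q6 -1.8 w 0.139
```

>>> {"name": "step_arm", "arguments": {"steps": [[-3,0,0,0],[-3,0,0.3,0],[0,0,0,0]]}}

```text
time: 25.95
tool_pos: [0.4249, -0.1599, -0.0054]
tool_rot: [-0.067, 0.119, 0.991, -0.004]
contact_force: [-0.6, -0.1, 0.1]
gripper_width: 0.141
```

>>> {"name": "step_arm", "arguments": {"steps": [[0,0,0,0],[0,0,0,0],[0,0,0,0]], "claw": 35}}

```text
time: 26.25
tool_pos: [0.4255, -0.1602, -0.005]
tool_rot: [-0.066, 0.119, 0.991, -0.005]
contact_force: [-0.1, -0.1, 0.6]
gripper_width: 0.349
```

>>> {"name": "step_arm", "arguments": {"steps": [[5,0,0,0],[10,0,0,0],[10,0,0,0],[8,0,0,0],[0,0,0,0]]}}

```text
time: 26.75
tool_pos: [0.3903, -0.1514, -0.0005]
tool_rot: [-0.066, 0.119, 0.991, -0.005]
contact_force: [-0.5, -0.2, 0.8]
gripper_width: 0.35
```

```bash
python3 - <<'E'
from h import *
im,d,P=cloud('wrist');plant(jig(-.105,0.0012,.0195),167.4);save('w12',im)
y=im.astype(int);br=(y[...,0]-y[...,2]>45)&(P[...,2]>.01)
q=P[...,:2]-JO;c,s=np.cos(JY),np.sin(JY);J=np.stack([c*q[...,0]+s*q[...,1],-s*q[...,0]+c*q[...,1],P[...,2]],-1)*1000
m=br&(J[...,0]>-110)&(J[...,0]<-20)&(abs(J[...,1])<25)&(J[...,2]<45)
b=J[m];print(len(b),cv2.minAreaRect(b[:,:2].astype(np.float32)),b.min(0),b.max(0),np.percentile(b[:,2],[10,50,90]))
E
```

```text
tip [ 394.5 -151.8   27.4] in jig [-114.7    1.5]
t 26.8 pos [ 390.8 -151.6   -0.4] yaw 166.18 shift [-10.7   0.    6.5] turn -1.22 tilt [-0.132   0.0065 -0.9912] F [ 0.8 -0.6  0.3] q6 -1.81 w 0.353
2348 ((-73.71609497070312, -0.09934568405151367), (34.40130615234375, 13.825386047363281), 0.3304811418056488) [-90.91659534  -7.02145205  10.00613985] [-56.52085913   6.83870118  30.77384958] [12.71501598 20.78839267 27.92395464]
```

>>> {"name": "step_arm", "arguments": {"steps": [[0,-0.7,2,0],[0,-0.7,2,0],[0,0,1,0],[0,0,0,0]], "claw": 0}}

```text
time: 27.2
tool_pos: [0.3903, -0.1534, -0.0055]
tool_rot: [-0.066, 0.119, 0.991, -0.005]
contact_force: [-0.2, -0.6, -1.0]
gripper_width: 0.001
```

>>> {"name": "step_arm", "arguments": {"steps": [[-5,0,-0.5,0],[-5,0,-0.5,0],[-4,0,-0.5,0],[-3,0,-0.4,0],[0,0,0,0]]}}

```text
time: 27.7
tool_pos: [0.4092, -0.158, -0.0058]
tool_rot: [-0.065, 0.119, 0.991, -0.005]
contact_force: [0.6, -0.1, 0.8]
gripper_width: -0.003
```

```bash
python3 - <<'E'
from h import *
plant(jig(-.0923,0.0,.0195),167.4)
E
```

```text
tip [ 412.9 -158.2   22. ] in jig [-95.4  -0.8]
t 27.7 pos [ 409.2 -158.    -5.8] yaw 166.18 shift [-3.3  0.9  2.1] turn -1.22 tilt [-0.1306  0.006  -0.9914] F [ 0.6 -0.1  0.8] q6 -1.8 w -0.003
```

Small steps until the stop is felt.

>>> {"name": "step_arm", "arguments": {"steps": [[-1.5,0,0,0],[-1.5,0,0,0]]}}

```text
time: 27.9
tool_pos: [0.4122, -0.1588, -0.0062]
tool_rot: [-0.065, 0.119, 0.991, -0.005]
contact_force: [0.4, -0.4, 1.0]
gripper_width: -0.001
```

>>> {"name": "step_arm", "arguments": {"steps": [[-1,0,0,0],[-1,0,0,0]]}}

```text
time: 28.1
tool_pos: [0.4142, -0.1592, -0.0065]
tool_rot: [-0.066, 0.119, 0.991, -0.005]
contact_force: [-0.9, 1.0, -0.5]
gripper_width: -0.001
```

>>> {"name": "step_arm", "arguments": {"steps": [[-1,0,0,0]]}}

```text
time: 28.2
tool_pos: [0.4152, -0.1594, -0.0067]
tool_rot: [-0.066, 0.119, 0.991, -0.005]
contact_force: [-0.5, -0.6, 0.0]
gripper_width: -0.002
```

```bash
python3 - <<'E'
from h import *
plant(jig(-.0923,0.0,.0195),167.4)
E
```

```text
tip [ 418.9 -159.6   21.1] in jig [-89.2  -0.8]
t 28.2 pos [ 415.2 -159.4   -6.7] yaw 166.19 shift [2.9 0.8 1.9] turn -1.21 tilt [-0.131   0.0061 -0.9914] F [-0.5 -0.6  0. ] q6 -1.8 w -0.002
```

>>> {"name": "step_arm", "arguments": {"steps": [[-1,0,0,0]]}}

```text
time: 28.3
tool_pos: [0.4162, -0.1597, -0.0068]
tool_rot: [-0.066, 0.119, 0.991, -0.005]
contact_force: [0.4, 0.2, -0.1]
gripper_width: -0.001
```

>>> {"name": "step_arm", "arguments": {"steps": [[-1,0,0,0]]}}

```text
time: 28.4
tool_pos: [0.4172, -0.1599, -0.007]
tool_rot: [-0.066, 0.119, 0.991, -0.005]
contact_force: [0.7, 0.6, -0.2]
gripper_width: -0.001
```

>>> {"name": "step_arm", "arguments": {"steps": [[-1,0,0,0]]}}

```text
time: 28.5
tool_pos: [0.4177, -0.16, -0.0072]
tool_rot: [-0.066, 0.119, 0.991, -0.005]
contact_force: [-3.4, 0.2, 1.9]
gripper_width: 0.002
```

```bash
python3 - <<'E'
from h import *
plant(jig(-.0923,0.0,.0195),167.4)
im,d,P=cloud('wrist');save('w13',im)
y=im.astype(int);br=(y[...,0]-y[...,2]>45)&(P[...,2]>.01)
q=P[...,:2]-JO;c,s=np.cos(JY),np.sin(JY);J=np.stack([c*q[...,0]+s*q[...,1],-s*q[...,0]+c*q[...,1],P[...,2]],-1)*1000
m=br&(J[...,0]>-110)&(J[...,0]<-20)&(abs(J[...,1])<25)&(J[...,2]<45);b=J[m];print(len(b),b.min(0) if len(b) else'')
im,d,P=cloud('side');save('s13',im);cv2.imwrite('pics/s13c.png',cv2.resize(im[130:235,210:350],(800,600),interpolation=cv2.INTER_CUBIC)[...,::-1])
E
```

```text
tip [ 421.4 -160.2   20.6] in jig [-86.6  -0.8]
t 28.5 pos [ 417.7 -160.    -7.2] yaw 166.19 shift [5.5 0.7 1.8] turn -1.21 tilt [-0.1325  0.0065 -0.9912] F [-3.4  0.2  1.9] q6 -1.8 w 0.002
536 [-90.1309961   -5.2709743   10.11384144]
```

>>> {"name": "step_arm", "arguments": {"steps": [[-1,0,0,0]]}}

```text
time: 28.7
tool_pos: [0.4177, -0.16, -0.0073]
tool_rot: [-0.068, 0.119, 0.991, -0.005]
contact_force: [-5.4, 0.9, 4.8]
gripper_width: -0.001
```

>>> {"name": "step_arm", "arguments": {"steps": [[-1,0,0,0]]}}

```text
time: 28.8
tool_pos: [0.4176, -0.16, -0.0074]
tool_rot: [-0.069, 0.119, 0.99, -0.004]
contact_force: [-5.8, 1.1, 6.6]
gripper_width: 0.001
```

>>> {"name": "step_arm", "arguments": {"steps": [[5,0,0,0],[10,0,0,0],[10,0,0,0],[0,0,-20,0],[0,0,-35,0],[0,0,-35,0],[0,0,-15,0],[0,0,0,0]]}}

```text
time: 29.6
tool_pos: [0.4034, -0.153, 0.102]
tool_rot: [-0.068, 0.119, 0.991, -0.004]
contact_force: [-0.1, 0.1, -1.1]
gripper_width: -0.001
```

```bash
python3 - <<'E'
from h import *
im,d,P=cloud('wrist');plant(jig(-.0923,0.0,.0195),167.4);save('w14',im);np.savez('w14',im=im,P=P)
q=P[...,:2]-JO;c,s=np.cos(JY),np.sin(JY);J=np.stack([c*q[...,0]+s*q[...,1],-s*q[...,0]+c*q[...,1],P[...,2]],-1)*1000
y=im.astype(int);br=(y[...,0]-y[...,2]>45)
m=br&(J[...,0]>-110)&(J[...,0]<0)&(abs(J[...,1])<12)&(J[...,2]>22)&(J[...,2]<36);b=J[m]
print(len(b),b.min(0),b.max(0),cv2.minAreaRect(b[:,:2].astype(np.float32)))
m=(J[...,0]>-75)&(J[...,0]<-30)&(abs(J[...,1])<34)&(J[...,2]>3)&(J[...,2]<11);b=J[m]
print('foot front',len(b),np.percentile(b,1,axis=0) if len(b) else '',np.percentile(b,99,axis=0) if len(b) else '')
im,d,P=cloud('side');a=cv2.resize(im[150:225,220:320],(500,375),interpolation=cv2.INTER_CUBIC)
w=np.load('w14.npz')['im']
cv2.imwrite('pics/m14.png',np.vstack([np.hstack([a,np.zeros((375,300,3),np.uint8)]),np.zeros((1,800,3),np.uint8)])[...,::-1])
E
```

```text
tip [ 406.7 -153.   128.7] in jig [-102.6    3. ]
t 29.65 pos [ 402.8 -152.7  101. ] yaw 166.17 shift [-24.9  -0.2 106.9] turn -1.23 tilt [-0.1365  0.0091 -0.9906] F [0.6 0.2 1.1] q6 -1.81 w -0.002
1 [-72.67741474   5.13462074  22.12123302] [-72.67741474   5.13462074  22.12123302] ((-72.67741394042969, 5.134620666503906), (0.0, 0.0), 0.0)
foot front 434 [-60.99648139 -30.87280127   3.29928286] [-31.16551593  30.13985894  10.73538285]
```

>>> {"name": "step_arm", "arguments": {"steps": [[-10,0,-20,0],[-25,0,-12,0],[-35,0,-7,0],[-35,0,-7,0],[-35,0,-7,0],[-30,0,-5,0],[-15,0,-3,0],[0,0,0,0]]}}

```text
time: 30.5
tool_pos: [0.584, -0.1941, 0.1151]
tool_rot: [-0.082, 0.12, 0.989, 0.001]
contact_force: [-0.2, -0.3, -0.2]
gripper_width: -0.002
```

```bash
python3 - <<'E'
from h import *
im,d,P=cloud('top');plant(jig(.092,0.0,.09),167.4);np.savez('t15',im=im,P=P)
q=P[...,:2]-JO;c,s=np.cos(JY),np.sin(JY);J=np.stack([c*q[...,0]+s*q[...,1],-s*q[...,0]+c*q[...,1],P[...,2]],-1)*1000
y=im.astype(int);br=(y[...,0]-y[...,2]>40)
m=br&(J[...,0]>-110)&(J[...,0]<0)&(abs(J[...,1])<12);b=J[m]
print(len(b),b.min(0),b.max(0),np.median(b,0))
m=(J[...,0]>-75)&(J[...,0]<-30)&(abs(J[...,1])<29)&(abs(J[...,1])>18)&(J[...,2]>4);print('foot front',J[m].min(0))
a=cv2.resize(im[150:250,290:390],(400,400),interpolation=cv2.INTER_CUBIC)
im,d,P=cloud('side');b=cv2.resize(im[140:240,220:320],(400,400),interpolation=cv2.INTER_CUBIC)
cv2.imwrite('pics/m15.png',np.hstack([a,b])[...,::-1])
E
```

```text
tip [ 587.4 -194.3  142.2] in jig [82.8  2. ]
t 30.55 pos [ 582.8 -193.6  114.6] yaw 166.12 shift [-17.6  -0.9  50. ] turn -1.28 tilt [-0.1632  0.0224 -0.9863] F [-0.9  0.8 -0.3] q6 -1.74 w 0.0
564 [-98.18128719 -11.96429087 463.21426387] [-5.68482977e-02  1.19885219e+01  5.27262764e+02] [-32.46310989   6.30231809 499.88409382]
foot front [-74.90060052  18.02175459 508.2228803 ]
```

>>> {"name": "step_arm", "arguments": {"steps": [[0,20,0,0],[15,35,0,0],[25,35,0,0],[20,20,0,0],[0,0,0,0]]}}

```text
time: 31.1
tool_pos: [0.544, -0.0641, 0.12]
tool_rot: [-0.086, 0.121, 0.989, 0.003]
contact_force: [0.6, -0.6, -0.5]
gripper_width: 0.001
```

```bash
python3 - <<'E'
from h import *
c,s=np.cos(JY),np.sin(JY)
plant(jig(.092,0.0,.09),167.4)
out=[]
for n,lo,hi in (('top',.012,.04),('side',.01,.04),('wrist',.012,.04)):
    im,d,P=cloud(n);save('v16'+n,im);q=P[...,:2]-JO;J=np.stack([c*q[...,0]+s*q[...,1],-s*q[...,0]+c*q[...,1],P[...,2]],-1)*1000
    y=im.astype(int);m=(y[...,0]-y[...,2]>35)&(J[...,0]>-110)&(J[...,0]<-10)&(abs(J[...,1])<14)&(P[...,2]>lo)&(P[...,2]<hi);b=J[m]
    print(n,len(b),np.percentile(b,[1,50,99],axis=0).round(1).tolist() if len(b) else '')
    m=(abs(J[...,1])<28)&(abs(J[...,1])>20)&(J[...,0]>-90)&(J[...,0]<60)&(J[...,2]>4)&(J[...,2]<16);b=J[m];print('  foot',len(b),np.percentile(b,[1,99],axis=0).round(1).tolist() if len(b) else '')
    m=(J[...,0]>20)&(J[...,0]<90)&(abs(J[...,1])<20)&(J[...,2]>80)&(J[...,2]<115);b=J[m];print('  knob',len(b),np.median(b,0) if len(b) else '')
    if n!='wrist': out.append(cv2.resize(im[140:240,(290 if n=='top' else 215):][:,:100],(400,400),interpolation=cv2.INTER_CUBIC))
cv2.imwrite('pics/m16.png',np.hstack(out)[...,::-1])
E
```

```text
tip [548.8 -64.8 147.6] in jig [ 17.  119.9]
t 31.1 pos [544.  -64.1 120. ] yaw 165.99 shift [ -86.7 -117.3   45.2] turn -1.41 tilt [-0.1686  0.0267 -0.9853] F [ 0.6 -0.6 -0.5] q6 -1.57 w 0.001
top 151 [[-88.7, -6.8, 12.9], [-63.6, 0.5, 26.2], [-29.7, 7.1, 39.4]]
  foot 269 [[-58.8, -27.9, 4.5], [42.9, 27.6, 15.6]]
  knob 103 [53.66852272  0.77919838 98.61230148]
side 139 [[-87.8, -7.7, 10.7], [-60.5, 6.6, 24.7], [-31.8, 9.7, 39.2]]
  foot 92 [[-57.8, -23.6, 4.4], [42.0, 28.0, 15.9]]
  knob 4 [53.76649022  2.8474357  86.5175677 ]
wrist 1726 [[-87.8, -6.9, 12.3], [-58.1, 2.3, 26.9], [-29.4, 7.1, 39.8]]
  foot 1663 [[-58.8, -27.8, 4.8], [42.5, 27.9, 13.7]]
  knob 1266 [51.29141779  2.87892034 96.1313674 ]
```

```bash
python3 - <<'E'
from h import *
r=lambda n:cv2.imread('pics/'+n+'.png')
f=lambda i:cv2.resize(i,(400,300),interpolation=cv2.INTER_CUBIC)
K,T=T_cam('wrist');p=np.linalg.inv(T)@np.r_[jig(-.05,0,.02),1];u=K@p[:3];u=(u[:2]/u[2]).astype(int);print(u)
x0,y0=np.clip(u-[80,60],0,[400,300])
o=np.vstack([np.hstack([f(r('w13')[200:410,140:420]),f(r('v16wrist')[y0:y0+120,x0:x0+160])]),np.hstack([f(r('v16top')[160:235,290:390]),f(r('v16side')[155:230,225:325])])])
cv2.imwrite('pics/m17.png',o)
E
```

```text
[129 146]
```

View pics/m17.png

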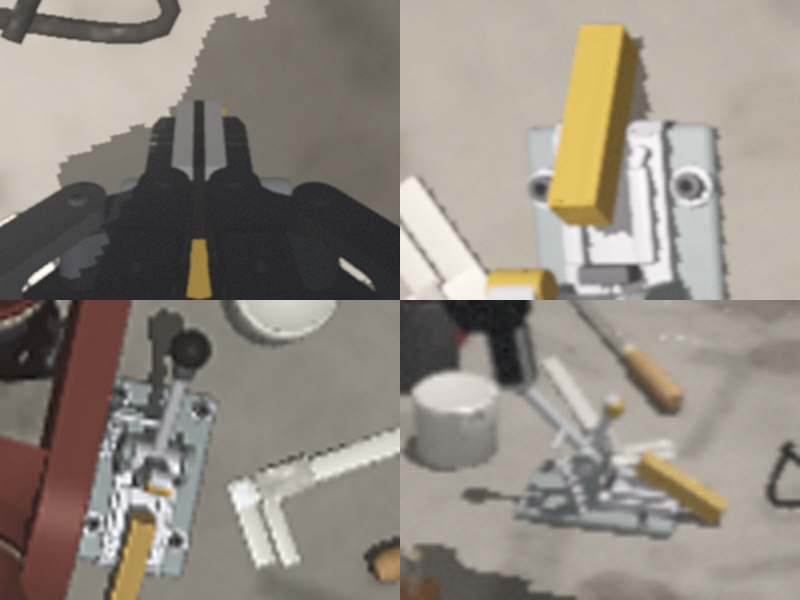

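```bash
cat >> h.py <<'E'
def toJ(P):
    q=P[...,:2]-JO;c,s=np.cos(JY),np.sin(JY);return np.stack([c*q[...,0]+s*q[...,1],-s*q[...,0]+c*q[...,1],P[...,2]],-1)*1000
def barfit(n='wrist'):
    im,d,P=cloud(n);J=toJ(P);y=im.astype(int)
    m=(y[...,0]-y[...,2]>45)&(J[...,0]>-130)&(J[...,0]<-15)&(abs(J[...,1])<30)&(J[...,2]>-5)&(J[...,2]<65)
    k,L,S,_=cv2.connectedComponentsWithStats(m.astype(np.uint8));i=1+np.argmax(S[1:,4]);b=J[L==i]
    r=cv2.minAreaRect(b[:,:2].astype(np.float32));print(n,len(b),'rect',np.round(r[0],1),np.round(r[1],1),round(r[2],1))
    for x in range(-100,-14,8):
        k=b[abs(b[:,0]-x)<4]
        if len(k)>3: print(x,len(k),'y',np.percentile(k[:,1],[2,98]).round(1),'z',np.percentile(k[:,2],[2,50,98]).round(1))
    return im
E
python3 - <<'E'
from h import *
barfit()
E
```

```text
wrist 2006 rect [-60.9  -6.3] [27.7 64.4] 89.1
-92 66 y [-6.7  6.9] z [-2.7 11.4 12.8]
-84 234 y [-6.4  7.3] z [ 2.4 13.7 17.2]
-76 255 y [-6.5  7.2] z [ 4.3 18.3 21.7]
-68 264 y [-6.7  7. ] z [ 9.3 22.6 26.4]
-60 275 y [-6.8  7.1] z [13.9 27.4 30.8]
-52 270 y [-6.3  7. ] z [19.5 32.  35.4]
-44 291 y [-7.   6.8] z [23.6 36.2 40.2]
-36 278 y [-6.6  6.9] z [28.1 40.1 42.5]
-28 73 y [-5.7  6.4] z [30.4 34.  37.6]
```

```bash
python3 - <<'E'
from h import *
s=state();q=s['tool_rot'];M=R.from_quat([q[1],q[2],q[3],q[0]]).as_matrix()
for n in('side','top'):
    im,d,P=cloud(n);Q=(P-s['tool_pos'])@M*1000
    for z in range(-200,0,10):
        m=(abs(Q[...,2]-z)<5)&(np.hypot(Q[...,0],Q[...,1])<80)
        if m.sum()>3: print(n,z,m.sum(),'x',np.percentile(Q[m][:,0],[1,99]).round(),'y',np.percentile(Q[m][:,1],[1,99]).round())
E
```

```text
side -200 227 x [-34.  37.] y [-15.  37.]
side -190 204 x [-31.  37.] y [-5. 38.]
side -180 192 x [-31.  37.] y [-1. 38.]
side -170 184 x [-31.  37.] y [-4. 38.]
side -160 168 x [-29.  37.] y [-2. 39.]
side -150 70 x [-11.  30.] y [ 8. 39.]
side -140 106 x [-10.  12.] y [-26.  43.]
side -130 142 x [-9. 19.] y [-28.  51.]
side -120 151 x [-18.  20.] y [-55.  63.]
side -110 136 x [-11.  17.] y [-57.  62.]
side -100 107 x [-12.  17.] y [-47.  54.]
side -90 77 x [-12.  17.] y [-40.  47.]
side -80 92 x [-11.  13.] y [-32.  39.]
side -70 35 x [-9. 13.] y [-24.  32.]
side -60 46 x [-11.  11.] y [-6. 15.]
side -50 49 x [-12.  10.] y [-5. 15.]
side -40 48 x [-10.  11.] y [-6. 15.]
side -30 25 x [-11.  11.] y [-6. 13.]
top -200 193 x [ 9. 37.] y [-36.  33.]
top -190 73 x [ 6. 37.] y [-37.  36.]
top -180 66 x [11. 37.] y [-36.  34.]
top -170 66 x [13. 37.] y [-35.  34.]
top -160 40 x [ 9. 37.] y [-37.  33.]
top -140 33 x [-8. 11.] y [-42.  41.]
top -130 57 x [-5. 11.] y [-47.  49.]
top -120 47 x [-11.  12.] y [-47.  51.]
top -110 58 x [-13.  12.] y [-48.  51.]
top -100 64 x [ 2. 12.] y [-46.  50.]
top -90 41 x [ 8. 12.] y [-43.  42.]
top -80 36 x [ 2. 14.] y [-37.  35.]
top -70 7 x [11. 13.] y [-14.  21.]
top -60 6 x [10. 11.] y [-7.  4.]
top -50 8 x [10. 11.] y [-7.  4.]
top -40 19 x [ 6. 11.] y [-13.  11.]
```

>>> {"name": "step_arm", "arguments": {"steps": [[15,-10,5,0],[25,-20,15,0],[25,-25,20,0],[20,-25,20,0],[8,-20,15,0],[0,-10,8,-0.7],[0,0,0,-0.7]], "claw": 45}}

```text
time: 32.1
tool_pos: [0.4151, -0.1584, 0.0539]
tool_rot: [-0.083, 0.115, 0.99, 0.004]
contact_force: [-0.1, 0.1, -0.5]
gripper_width: 0.452
```

```bash
python3 - <<'E'
from h import *
grab_frame('top');plant(jig(-.081,0.0013,.005),167.3)
barfit()
E
```

```text
tip [ 420.2 -158.9   82.1] in jig [-88.    0.2]
t 32.15 pos [ 415.7 -158.1   54.5] yaw 166.77 shift [-19.6   2.1  74.9] turn -0.53 tilt [-0.1631  0.026  -0.9863] F [ 0.7  0.3 -0.2] q6 -1.82 w 0.453
wrist 2370 rect [-62.7  -0.2] [15.1 55.6] 89.7
-92 87 y [-6.4  6.4] z [ 9.5 11.5 12.7]
-84 313 y [-6.9  7.4] z [-2.  14.4 17. ]
-76 319 y [-6.3  7.3] z [-1.3 18.9 21.7]
-68 344 y [-6.9  7.3] z [-1.9 23.5 26.4]
-60 350 y [-6.8  7.1] z [ 5.9 28.  31.2]
-52 359 y [-6.8  6.5] z [29.6 32.7 35.4]
-44 370 y [-6.7  6.3] z [34.1 37.1 40. ]
-36 228 y [-6.7  6.2] z [38.5 40.8 42.7]
```

>>> {"name": "step_arm", "arguments": {"steps": [[-4,0.5,10,-0.5],[-5,0.5,14,0],[-5,0.5,14,0],[-4,0,14,0],[-1,0,9,0],[0,0,4,0],[0,0,0,0]]}}

```text
time: 32.9
tool_pos: [0.4318, -0.1581, -0.0131]
tool_rot: [-0.078, 0.107, 0.991, 0.003]
contact_force: [-0.3, -0.5, 0.1]
gripper_width: 0.449
```

```bash
python3 - <<'E'
from h import *
grab_frame('top');plant(jig(-.081,0.0013,.005),167.3)
E
```

```text
tip [ 436.3 -158.9   14.9] in jig [-72.3   3.7]
t 32.95 pos [ 432.  -158.3  -12.8] yaw 167.64 shift [ 7.1 -2.2 11.2] turn 0.34 tilt [-0.1541  0.0219 -0.9878] F [-0.3  0.  -0.5] q6 -1.81 w 0.451
```

>>> {"name": "step_arm", "arguments": {"steps": [[3,-1,3,0],[3,-1,4,0.3],[1,-0.2,3,0],[0,0,0,0]]}}

```text
time: 33.35
tool_pos: [0.4238, -0.1594, -0.0204]
tool_rot: [-0.076, 0.11, 0.991, 0.002]
contact_force: [0.7, -0.3, 0.3]
gripper_width: 0.454
```

>>> {"name": "step_arm", "arguments": {"steps": [[0,0,0,0],[0,0,0,0],[0,0,0,0],[0,0,0,0]], "claw": 5}}

```text
time: 33.75
tool_pos: [0.4238, -0.1595, -0.02]
tool_rot: [-0.076, 0.11, 0.991, 0.002]
contact_force: [-1.2, 0.5, -0.5]
gripper_width: 0.142
```

```bash
python3 - <<'E'
from h import *
plant(jig(-.081,0.0013,.005),167.3)
E
```

```text
tip [ 428.  -160.1    7.6] in jig [-80.2   0.7]
t 33.75 pos [ 423.8 -159.5  -20. ] yaw 167.28 shift [0.4 0.7 2.7] turn -0.02 tilt [-0.1508  0.0203 -0.9884] F [-1.2  0.5 -0.5] q6 -1.81 w 0.142
```

>>> {"name": "step_arm", "arguments": {"steps": [[0,0,-5,0],[0,0,-5,0],[-5,0,-1,0],[-5,0,-1,0],[-4,0,-1,0],[0,0,0,0]]}}

```text
time: 34.35
tool_pos: [0.4398, -0.1629, -0.0089]
tool_rot: [-0.077, 0.11, 0.991, 0.002]
contact_force: [-2.7, 0.1, 1.0]
gripper_width: 0.142
```

```bash
python3 - <<'E'
from h import *
grab_frame('top');plant(jig(-.065,0.0007,.015),167.3)
barfit()
E
```

```text
tip [ 444.1 -163.4   18.8] in jig [-63.8   0.9]
t 34.4 pos [ 439.8 -162.9   -8.9] yaw 167.29 shift [ 0.6 -0.2  4. ] turn -0.01 tilt [-0.1523  0.0206 -0.9881] F [-2.4  1.2 -0.7] q6 -1.81 w 0.147
wrist 4333 rect [-50.9   0.3] [13.5 47.3] 89.7
-76 170 y [-5.7  6.4] z [20.9 22.6 25.6]
-68 634 y [-5.6  6.4] z [22.4 25.5 28.4]
-60 696 y [-5.8  6.5] z [27.3 30.  37.7]
-52 736 y [-5.6  6.6] z [31.9 34.5 40.4]
-44 799 y [-5.9  6.6] z [36.  39.1 42.1]
-36 865 y [-6.1  6.9] z [40.6 43.6 46.3]
-28 433 y [-6.1  6.9] z [44.6 46.8 48.3]
```

>>> {"name": "step_arm", "arguments": {"steps": [[4,0,0,0],[4,0,2,0],[2,0,3,0],[0,0,2,0],[0,0,0,0]]}}

```text
time: 34.95
tool_pos: [0.4287, -0.1604, -0.0148]
tool_rot: [-0.076, 0.11, 0.991, 0.002]
contact_force: [-0.9, 0.2, -1.6]
gripper_width: 0.148
```

```bash
python3 - <<'E'
from h import *
grab_frame('top');plant(jig(-.074,0.0007,.012),167.3)
barfit()
E
```

```text
tip [ 433. -161.   13.] in jig [-75.1   0.9]
t 35.0 pos [ 428.8 -160.4  -14.7] yaw 167.27 shift [-1.3 -0.2  0.8] turn -0.03 tilt [-0.1493  0.02   -0.9886] F [-0.3 -0.4 -0.5] q6 -1.81 w 0.144
wrist 4346 rect [-53.8   0.3] [64.3 14.1] 1.6
-84 437 y [-5.6  6.4] z [15.5 17.6 20.6]
-76 661 y [-5.6  6.4] z [18.6 21.6 24.6]
-68 706 y [-5.7  6.5] z [23.2 26.  32.8]
-60 767 y [-5.6  6.6] z [27.9 30.8 39.6]
-52 830 y [-6.   6.7] z [32.3 35.2 38.2]
-44 898 y [-6.3  6.9] z [36.8 39.7 42.5]
-36 39 y [-4.1  3.8] z [40.9 41.8 42.7]
-20 6 y [8.1 8.1] z [17.2 17.9 18.6]
```

>>> {"name": "step_arm", "arguments": {"steps": [[-1.5,0,0.5,0],[0,0,1,0],[0,0,0,0]]}}

```text
time: 35.35
tool_pos: [0.4308, -0.1611, -0.016]
tool_rot: [-0.075, 0.11, 0.991, 0.002]
contact_force: [-0.9, 0.0, -1.4]
gripper_width: 0.14
```

>>> {"name": "step_arm", "arguments": {"steps": [[0,0,0,0],[0,0,0,0],[0,0,0,0]], "claw": 22}}

```text
time: 35.65
tool_pos: [0.4316, -0.1614, -0.0154]
tool_rot: [-0.074, 0.11, 0.991, 0.001]
contact_force: [-0.3, 0.4, 0.4]
gripper_width: 0.219
```

```bash
python3 - <<'E'
from h import *
grab_frame('top');plant(jig(-.074,0.0007,.012),167.3)
barfit()
E
```

```text
tip [ 435.7 -162.    12.3] in jig [-72.2   0.5]
t 35.7 pos [ 431.6 -161.4  -15.4] yaw 167.28 shift [1.7 0.2 0.5] turn -0.02 tilt [-0.1472  0.0189 -0.9889] F [ 0.5 -0.5 -0.5] q6 -1.81 w 0.217
wrist 4326 rect [-53.    0.5] [55.4 14.7] 0.8
-84 200 y [-6.4  5.9] z [16.  22.7 29.3]
-76 824 y [-7.   6.2] z [16.5 28.3 29.7]
-68 619 y [-6.7  6.7] z [26.9 28.5 29.8]
-60 614 y [-6.8  6.8] z [26.9 28.5 29.8]
-52 573 y [-6.5  6.8] z [27.4 28.5 29.7]
-44 576 y [-6.5  6.8] z [27.4 28.5 29.7]
-36 539 y [-6.4  6.9] z [27.5 28.6 29.7]
-28 381 y [-6.3  6.9] z [27.5 28.5 29.8]
```

>>> {"name": "step_arm", "arguments": {"steps": [[1.5,0,-4,0],[1.5,0,-4,0],[0,0,0,0]]}}

```text
time: 36.05
tool_pos: [0.4298, -0.161, -0.0062]
tool_rot: [-0.074, 0.11, 0.991, 0.001]
contact_force: [0.5, 0.1, -0.5]
gripper_width: 0.219
```

>>> {"name": "step_arm", "arguments": {"steps": [[0,0,0,0],[0,0,0,0],[0,0,0,0]], "claw": 5}}

```text
time: 36.35
tool_pos: [0.4298, -0.1609, -0.006]
tool_rot: [-0.074, 0.11, 0.991, 0.001]
contact_force: [0.0, 0.8, 0.3]
gripper_width: 0.143
```

>>> {"name": "step_arm", "arguments": {"steps": [[-1,0,-0.1,0],[-1,0,-0.1,0]]}}

```text
time: 36.55
tool_pos: [0.4299, -0.1609, -0.006]
tool_rot: [-0.077, 0.11, 0.991, 0.002]
contact_force: [-6.1, 2.1, 6.4]
gripper_width: 0.139
```

```bash
python3 - <<'E'
from h import *
plant(jig(-.074,0.0007,.012),167.3)
barfit()
E
```

```text
tip [ 434.1 -161.5   21.6] in jig [-73.9   0.7]
t 36.55 pos [ 429.9 -160.9   -6. ] yaw 167.29 shift [-1.4  0.1  9.5] turn -0.01 tilt [-0.1522  0.02   -0.9881] F [-6.1  2.1  6.4] q6 -1.81 w 0.139
wrist 3971 rect [-50.8  -0. ] [63.3 13.7] 0.3
-84 72 y [-5.3  6. ] z [17.7 23.9 34.3]
-76 709 y [-5.8  6. ] z [16.4 28.1 34. ]
-68 504 y [-5.9  6.1] z [27.2 28.5 36. ]
-60 501 y [-5.9  6.2] z [27.3 28.5 46.9]
-52 492 y [-6.4  6.3] z [27.1 28.5 29.7]
-44 516 y [-6.5  6.8] z [27.4 28.5 29.7]
-36 488 y [-6.6  6.9] z [27.3 28.6 29.7]
-28 482 y [-6.4  6.9] z [27.5 28.6 29.9]
-20 207 y [-6.7  6.9] z [27.3 28.5 29.8]
```

```bash
python3 - <<'E'
from h import *
im,d,P=cloud('wrist');J=toJ(P);y=im.astype(int);br=(y[...,0]-y[...,2]>45)
for x in np.arange(-26,2,1.):
    m=(abs(J[...,0]-x)<.5)&(abs(J[...,1])<5)
    if m.sum(): print(x,m.sum(),'z',np.percentile(J[m][:,2],[5,50,95]).round(1),'brass',round(br[m].mean(),2),im[m].mean(0).astype(int))
m=(abs(J[...,1])<30)&(abs(J[...,1])>22)&(J[...,2]>3)&(J[...,2]<12)&(J[...,0]<0)&(J[...,0]>-80);print('foot front',np.percentile(J[m][:,0],[.5,1,2,5]))
m=br&(abs(J[...,1])<6)&(J[...,2]<30)&(J[...,2]>15)&(J[...,0]<-60)&(J[...,0]>-95);print('near',np.percentile(J[m][:,0],[.5,1,5,20]))
E
```

```text
-26.0 45 z [27.8 28.7 29.5] brass 1.0 [148 121  59]
-25.0 40 z [27.8 28.5 29.6] brass 1.0 [148 121  59]
-24.0 45 z [27.8 28.7 29.8] brass 1.0 [148 121  59]
-23.0 35 z [28.  28.7 29.2] brass 1.0 [148 120  59]
-22.0 51 z [27.5 28.5 29.7] brass 1.0 [147 120  59]
-21.0 33 z [27.8 28.6 29.2] brass 1.0 [144 117  58]
-20.0 9 z [27.8 28.2 28.8] brass 1.0 [136 111  56]
-19.0 2 z [27.5 27.6 27.7] brass 1.0 [118  98  54]
foot front [-60.23205732 -60.08032367 -59.96928323 -59.64342429]
near [-80.38081341 -80.20611846 -79.96308874 -79.36995573]
```

>>> {"name": "step_arm", "arguments": {"steps": [[0,0,0,0],[0,0,0,0],[0,0,0,0],[0,0,0,0]], "claw": 40}}

```text
time: 37.05
tool_pos: [0.4312, -0.1612, -0.0063]
tool_rot: [-0.075, 0.11, 0.991, 0.001]
contact_force: [0.0, -0.6, -0.1]
gripper_width: 0.4
```

>>> {"name": "step_arm", "arguments": {"steps": [[5,0,-3,0],[10,0,-3,0],[12,0,-5,0],[10,0,-20,0],[0,0,-35,0],[0,0,-30,0],[0,0,-10,0],[0,0,0,0]]}}

```text
time: 37.85
tool_pos: [0.4055, -0.1532, 0.1075]
tool_rot: [-0.077, 0.11, 0.991, 0.002]
contact_force: [-0.8, 0.0, -0.1]
gripper_width: 0.398
```

```bash
python3 - <<'E'
from h import *
plant(jig(.092,0.0,.13),167.3)
im,d,P=cloud('wrist');J=toJ(P);y=im.astype(int);br=(y[...,0]-y[...,2]>45)
m=(abs(J[...,1])<30)&(abs(J[...,1])>22)&(J[...,2]>3)&(J[...,2]<12)&(J[...,0]<0)&(J[...,0]>-80);print('foot front',np.percentile(J[m][:,0],[.5,1,2,5]))
m=br&(abs(J[...,1])<6)&(J[...,2]<30)&(J[...,2]>15)&(J[...,0]<-10)&(J[...,0]>-95);print('bar',np.percentile(J[m][:,0],[.5,1,5,20,99]))
barfit()
E
```

```text
tip [ 409.8 -153.8  135.2] in jig [-99.4   2.9]
t 37.85 pos [ 405.5 -153.2  107.5] yaw 167.27 shift [-189.9   -2.6  -24.1] turn -0.03 tilt [-0.1517  0.0208 -0.9882] F [-0.8  0.  -0.1] q6 -1.83 w 0.398
foot front [-59.77180167 -59.48545929 -59.16339743 -57.96897368]
bar [-80.09840222 -80.0289636  -79.60165897 -71.02756855 -16.73293601]
wrist 1459 rect [-48.   0.] [64.8 14.5] 0.4
-84 11 y [-6.6  4. ] z [17.2 22.3 27.9]
-76 256 y [-7.3  6.2] z [18.4 28.3 30.1]
-68 180 y [-6.6  6.2] z [27.3 28.5 30.1]
-60 180 y [-6.7  6.6] z [19.1 28.5 29.7]
-52 172 y [-6.   6.2] z [27.2 28.6 29.9]
-44 166 y [-6.   6.3] z [27.4 28.6 29.9]
-36 164 y [-6.1  6.3] z [27.3 28.7 30. ]
-28 161 y [-6.1  6.3] z [27.3 28.5 29.9]
-20 164 y [-7.   6.3] z [26.9 28.6 29.7]
```

>>> {"name": "step_arm", "arguments": {"steps": [[-10,0,-15,0],[-25,0,-10,0],[-35,0,-7,0],[-35,0,-7,0],[-35,0,-7,0],[-35,0,-5,0],[-15,0,-3,0],[0,0,0,0]], "claw": 0}}

```text
time: 38.75
tool_pos: [0.5916, -0.1921, 0.107]
tool_rot: [-0.093, 0.11, 0.99, 0.008]
contact_force: [-0.4, 0.2, -1.1]
gripper_width: -0.0
```

```bash
python3 - <<'E'
from h import *
grab_frame('top');plant(jig(.097,0.0,.086),167.4)
E
```

```text
tip [ 595.6 -192.7  133.9] in jig [90.5  5.3]
t 38.8 pos [ 590.4 -191.7  106.4] yaw 167.27 shift [-15.4  -5.   45.9] turn -0.13 tilt [-0.1839  0.036  -0.9823] F [-0.7 -0.  -0.1] q6 -1.76 w 0.002
```

>>> {"name": "step_arm", "arguments": {"steps": [[-8,-2,0,0],[-6,-2,10,0],[-2,-1,14,0],[-2,0,12,0],[0,0,6,0],[0,0,0,0]]}}

```text
time: 39.4
tool_pos: [0.5936, -0.1979, 0.0538]
tool_rot: [-0.098, 0.11, 0.989, 0.009]
contact_force: [-0.5, -0.0, -0.5]
gripper_width: 0.004
```

```bash
python3 - <<'E'
from h import *
grab_frame('top');plant(jig(.004,0.0,.088),167.4)
E
```

```text
tip [ 599.2 -199.    81.7] in jig [95.4 -0.1]
t 39.45 pos [ 593.8 -198.    54.3] yaw 167.24 shift [90.8 -0.2 11.7] turn -0.16 tilt [-0.1912  0.0392 -0.9808] F [-1.1 -0.6 -0.4] q6 -1.76 w -0.001
```

>>> {"name": "step_arm", "arguments": {"steps": [[12,0,1,0],[12,0,1,0],[12,0,1,0],[12,0,1,0]]}}

```text
time: 39.85
tool_pos: [0.5636, -0.1915, 0.0701]
tool_rot: [-0.075, 0.111, 0.991, 0.005]
contact_force: [10.1, -0.2, 4.1]
gripper_width: -0.003
```

```bash
python3 - <<'E'
from h import *
plant(jig(.004,0.0,.092),167.4)
E
```

```text
tip [ 567.7 -192.2   97.8] in jig [63.2 -0.3]
t 39.85 pos [ 563.6 -191.5   70.1] yaw 167.22 shift [57.7  0.2 14.5] turn -0.18 tilt [-0.1465  0.0274 -0.9888] F [10.1 -0.2  4.1] q6 -1.77 w -0.003
```

>>> {"name": "step_arm", "arguments": {"steps": [[12,0,4,0],[12,0,4,0],[12,0,3,0]]}}

```text
time: 40.15
tool_pos: [0.5424, -0.1876, 0.0786]
tool_rot: [-0.053, 0.111, 0.992, 0.001]
contact_force: [4.3, -0.1, 2.0]
gripper_width: -0.004
```

```bash
python3 - <<'E'
from h import *
plant(jig(.004,0.0,.092),167.4)
E
```

```text
tip [ 545.3 -188.   106.5] in jig [40.4 -1. ]
t 40.15 pos [ 542.4 -187.6   78.6] yaw 167.22 shift [34.7  1.1 18.2] turn -0.18 tilt [-0.1048  0.014  -0.9944] F [ 4.3 -0.1  2. ] q6 -1.78 w -0.004
```

>>> {"name": "step_arm", "arguments": {"steps": [[10,0,6,0],[10,0,6,0],[10,0,5,0]]}}

```text
time: 40.45
tool_pos: [0.5122, -0.1814, 0.0681]
tool_rot: [-0.049, 0.111, 0.993, -0.0]
contact_force: [-0.0, -0.1, -0.9]
gripper_width: -0.002
```

```bash
python3 - <<'E'
from h import *
plant(jig(.004,0.0,.092),167.4)
E
```

```text
tip [ 514.9 -181.6   95.9] in jig [ 9.3 -1.4]
t 40.45 pos [ 512.2 -181.4   68.1] yaw 167.23 shift [4.9 1.5 4.4] turn -0.17 tilt [-0.0971  0.0103 -0.9952] F [-0.  -0.1 -0.9] q6 -1.8 w -0.002
```

>>> {"name": "step_arm", "arguments": {"steps": [[-10,0,-5,0],[-10,0,-20,0],[0,0,-35,0],[0,15,-35,0],[0,35,-15,0],[0,40,0,0],[0,40,0,0],[0,20,0,0]]}}

```text
time: 41.25
tool_pos: [0.5733, -0.0374, 0.1705]
tool_rot: [-0.058, 0.115, 0.992, 0.003]
contact_force: [-0.4, -0.7, -0.6]
gripper_width: 0.002
```

```bash
python3 - <<'E'
from h import *
grab_frame('side');plant(jig(.004,0.0,.092),167.4)
for n in('top','side','wrist'):
    im,d,P=cloud(n);save('f'+n,im);J=toJ(P);y=im.astype(int)
    k=(im.max(2)<60)&(abs(J[...,0])<90)&(abs(J[...,1])<25)&(J[...,2]>70)&(J[...,2]<130);print(n,'knob',k.sum(),np.median(J[k],0).round(1) if k.any() else '')
    m=(y[...,0]-y[...,2]>40)&(abs(J[...,1])<14)&(J[...,2]<42)&(J[...,2]>10)&(J[...,0]<-5)&(J[...,0]>-100);b=J[m]
    if len(b): print(' brass',len(b),np.percentile(b,[1,50,99],axis=0).round(1).tolist())
    m=(abs(J[...,1])<6)&(J[...,0]<-20)&(J[...,0]>-60)
    for x in range(-60,-15,5):
        q=m&(abs(J[...,0]-x)<2.5)
        if q.sum()>2: print('  ',x,np.percentile(J[q][:,2],[5,50,95]).round(1),end='')
    m=(J[...,2]>60)&(J[...,2]<130)&(abs(J[...,0])<90)&(abs(J[...,1])<25);print('\n high',m.sum(),np.percentile(J[m],[2,98],axis=0).round(1).tolist() if m.any() else '')
    m=(y[...,0]-y[...,2]>40)&(P[...,0]>.46)&(P[...,0]<.6)&(P[...,1]>.2)&(P[...,1]<.3)&(P[...,2]>.018)
    print(' block brass',m.sum())
E
```

```text
tip [576.7 -36.  198. ] in jig [ 38.  154.2]
t 41.3 pos [573.5 -35.4 170.2] yaw 166.88 shift [  20.  -153.8  110.1] turn -0.52 tilt [-0.1146  0.0197 -0.9932] F [-0.3  2.1  0.2] q6 -1.53 w 0.002
top knob 71 [-33.1   1.4 115.9]
 brass 110 [[-78.6, -6.3, 22.2], [-61.7, 1.1, 30.4], [-35.4, 7.2, 37.8]]
   -60 [27.6 30.8 31.6]   -55 [27.6 31.5 33.9]   -50 [28.4 30.2 32.3]   -45 [ 26.2  41.2 112. ]   -40 [ 41.9 113.1 118.9]   -35 [ 41.7 116.6 120.4]   -30 [ 40.  117.1 120.1]   -25 [ 37.7 111.8 116.7]   -20 [40.  65.1 98.5]
 high 129 [[-42.1, -7.7, 61.4], [-8.1, 19.0, 120.2]]
 block brass 723
side knob 37 [-32.9   8.5 111.2]
 brass 128 [[-78.7, -5.3, 18.0], [-54.4, 6.6, 29.1], [-19.0, 10.1, 39.5]]
   -60 [13.5 22.9 29.9]   -55 [19.7 29.7 30.3]   -50 [29.1 30.2 30.5]   -45 [24.7 30.7 42.2]   -40 [ 37.3 106.9 116.1]   -35 [ 34.  115.3 118.5]   -30 [ 28.6  42.5 117.8]   -25 [ 27.   87.9 113.2]   -20 [24.7 77.7 96.6]
 high 116 [[-41.4, 0.1, 61.6], [-8.6, 17.5, 118.1]]
 block brass 1176
wrist knob 832 [-32.5   5.1 113.1]
 brass 1243 [[-79.1, -6.6, 16.3], [-57.2, 5.1, 28.2], [-17.4, 7.3, 38.7]]
   -60 [26.4 28.5 29.6]   -55 [27.2 28.6 29.7]   -50 [26.9 28.5 29.7]   -45 [ 27.9  40.6 111.8]   -40 [ 41.2 112.6 116.5]   -35 [ 30.  115.5 117.8]   -30 [ 29.  113.5 116.9]   -25 [ 28.6  94.1 113.7]   -20 [29.7 79.  95.4]
 high 1521 [[-42.6, -5.5, 60.5], [-9.3, 19.4, 117.5]]
 block brass 77
```

```bash
python3 -c "
from plant import *
print(job_done(), state()['time'])"
```

```text
the job is handed in; nothing more can be done
the job is handed in; nothing more can be done
```

The square bar is loaded in the jig, home against the stop with the arm clamped down on it. I handed the job in at about 41 s.

**What I did:** I lifted the square bar (middle groove) out by its ends and set it down beside the jig. I then pushed the lever back until the arm stayed up. After taking the bar again across its width, I slid it along the channel until its end met the stop, with about 6 N felt. Last, I brought the lever forward from behind so the arm snapped down.

**Last checks:**
- **Bar:** it lies flat and centred, from about -80 to -17 mm in jig x. That is about 20 mm past the foot's front edge.
- **Lever:** the three cameras put the knob at x = -33 mm, and the knob's centre would be at -34 mm for the arm down on a bar.
- **Robot:** it stood clear of everything when I handed in.
- **Not rechecked:** I did not look again at the other two bars or the loose items after the work. I made no planned contact with them.

**What went wrong or disagreed:**
- **Bar tipped once:** I first let go of it too far out. Its near end dropped to the bench in front of the jig, and a push with the fingers then met the tipped bar rather than the stop. I gripped it again, let it fall flat in the channel and seated it.
- **Fingertips:** they sit about 27 mm behind the reported TCP, contrary to the description. My first attempt to grip the bar in the block closed above it.
- **Bench contact:** the fingertips pressed the bench with about 52 N for a moment while setting the bar down. The 40 N limit is stated for the arm and gripper body, so I don't know how this will be judged.
- **Tool tilt:** the tool drifted up to about 11° from vertical during the work, and I allowed for that in the moves.

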